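# Gauge the bored holes and clip in matching board supports

### The arm

A 6-joint arm with a two-finger parallel gripper is mounted at the origin on the work surface. World frame = base frame: x ahead of the robot, y to its left, z up, the work surface at z = 0. Lengths are in m, angles in degrees, forces in N, time in s.
With the tool pointing down it reaches from about 0.3 to 0.75 m from the base axis. Payload 8.5 kg.
Tool frame: the origin (TCP) lies on the centre line of the jaws, within the pads' length; the fingertips stand 22 mm ahead of it and the grasp point (between the pads) lies 3 mm ahead of it; z points along the fingers, y is the line along which they close (so a half turn about z gives the same grasp; the last joint's range is limited). The gripper opens to 85 mm and grips with 20 to 120 N. Pads are 22 mm wide; open, the fingers measure 114 mm over their backs; the gripper's body (76 mm by 85 mm) begins 54 mm behind the grasp point. The pads swing forward as they close: fully open they stand 13 mm farther back than shut.
Start: joints at [61.576, 21.807, 74.336, -0, 83.858, -12.336], TCP at [0.152, 0.528, 0.253] pointing down, gripper open.
Joint ranges: [-178.18, 178.18], [-50.72, 133.34], [12.68, 142.11], [-81.47, 261.47], [9.98, 163.14], [-165.26, 165.26]. Speed limits (degrees/s): [136.94, 136.94, 180, 180, 180, 180].

### API

Orientations are given as [roll, pitch, yaw] about the fixed x, y, z axes, in that order (R = Rz(yaw) Ry(pitch) Rx(roll)).
In Python, from bench import * gives the robot as it stands. The module is installed in compiled form; this text tells all that it offers.
- The arm moves only by the tool move_arm, never from a script. Its argument "rows" is a list of rows, each an object with "linear": the shift along the tool's x, y, z in mm, a list of three; "spin": the turn about the tool's z in degrees; "gripper": the finger opening in mm, from 0 to 85.4. In form: [{"linear": [x, y, z], "spin": spin, "gripper": gripper}, ...]. A call has 1 to 10 rows; each row shifts and turns the commanded pose from where the row before left it, along the tool's axes as they then stand; what a row does not reach is not made up. A row lasts 1/12 s, in which the tool goes at most 41.7 mm and 7.16 degrees, less where a joint would pass 70% of its speed; a pose out of reach is approached as far as the arm can. A call is refused whole if a number of a shift passes 41.7 or a number of a turn 7.16, either way. A call with a gripper value outside its range is refused whole. The fingers move at their own pace and stop on an object; "newtons" is the grip in N (left out, the last holds). Time passes only in rows, so rows that do not move let the fingers close. It gives the time, the measured TCP pose, the force, the opening and the grip force at its end, in the units of the state.
- state(): the state, without advancing time (a new reading comes with each control period).
- snapshot(name): name is "side" or "top"; returns a dict with "color" (384x512x3 uint8, blue, green, red), "z_map" (384x512 float32, m along the optical axis (not along the pixel's ray), 0 where there is no reading), "intrinsics" (3x3 intrinsics, pixels), "position" and "attitude" of the camera in the world. Camera axes: x right, y up, looking along -z (the intrinsics and any distortion apply to the point x, -y, -z); pixel columns grow to the right and rows downward; lengths in m; the calibration is good to about 2 mm. A picture is of the moment at which its call begins.
- finish_job(): hands the job in; it is judged then, once.
The state is a dict: "time_s": time; "joint_positions": joint angles; "joint_vel": joint speeds; "joint_torque": joint torques, N m; "tool_pos": TCP position; "tcp_rot": TCP orientation; "force": force on the tool from outside, world axes, zero at the start; "moment": the same for the moment, N m; "opening": opening from 0.0 (shut) to 1.0 (fully open); "finger_force": force on a finger pad.
Only numpy, scipy, OpenCV 4.12 (cv2) and the standard library are available. Lean on these libraries where they do the work, as an engineer would, in place of code of your own. Each camera call takes 0.05 s, during which the arm holds its last target. There are 200 camera calls.

### The job

Take the depth rod from its stand and, going from the robot's left to its right, probe to the bottom each hole of the aluminium base that has a blue clip bracket, then put the rod back upright in its stand. After that clip into each bracket the coloured support plate whose post suits the depth you measured: ears in the two slots, pressed down past the sprung clips until the post stands on the hole's bottom and the plate lies level and flush with the bracket's two black datum blocks. Bare holes stay empty, plates left over stay on the bench, and the bin, capacitor and transformer stay where they are.

Things in the scene. Friction and masses are not known exactly. Their poses are not given: they have to be found in the camera images.
- chassis: fixed aluminium base, 130 (x) x 350 (y) x 40 (z) mm, origin centred under it; flat top at z = 40 but for 5 mm tall locating lips at x = +-55 to +-63 and, within x = +-12, at y = 0, +-80, +-157 mm. Four blind holes 35 mm across at x = 0, y = 120, 40, -40, -120 mm; flat floors 8, 15, 22 or 29 mm below the top, each hole different, dealt anew each start: to be probed
- bracket_1: blue 0.7 kg clip bracket, set loose between lips, at the leftmost (+y) hole; any may be absent (hole stays bare). Origin on the hole's axis at the base's top, z up, x through its two slots. Slots: pairs of cheeks 28 mm tall at x = +-33 to +-45 mm, 19 mm apart in y, open towards the hole and at the top; back walls at x = +-47 to +-53 mm, 34 mm tall, 33 mm wide. All four are alike
- bracket_2: bracket at the second hole (y = 40 mm), same frame. In each slot a brass sprung nose (8 mm radius, centre 22.6 mm above the base's top) stands 1.6 mm into the ear's path; about 8 N of push in all gets both ears past, then the noses hold them from above, some 1 mm clear of a plate fitted flush
- bracket_3: bracket at the third hole (y = -40 mm), same frame. Each has two black datum blocks, 20 (x) x 8 (y) x 17 mm tall, centred at y = +-28 mm; a matching plate's top face is level with them, 17 mm above the base's top. Only the hole's floor stops the plate: too short a post sinks 7 mm or more below, too long a one stands proud and its ears never pass the noses
- bracket_4: bracket at the fourth, rightmost (-y) hole, like the others, same frame
- plate_red: loose red support plate, 0.11 kg, standing on a weighted metal post 30 mm across, 20 mm long (suits a hole 8 mm deep). Plate 60 (x) x 44 (y) x 5 mm, ears 14 mm wide (y) reaching to x = +-44 mm, grip rib on top 34 (x) x 12 (y) x 28 mm tall, to be pinched across y. Origin at the centre of the post's foot, z up; plate's top face at 25 mm, rib's top at 53 mm
- plate_yellow: loose yellow support plate, 0.11 kg, standing on a weighted metal post 30 mm across, 27 mm long (suits a hole 15 mm deep). Plate 60 (x) x 44 (y) x 5 mm, ears 14 mm wide (y) reaching to x = +-44 mm, grip rib on top 34 (x) x 12 (y) x 28 mm tall, to be pinched across y. Origin at the centre of the post's foot, z up; plate's top face at 32 mm, rib's top at 60 mm
- plate_blue: loose blue support plate, 0.11 kg, standing on a weighted metal post 30 mm across, 34 mm long (suits a hole 22 mm deep). Plate 60 (x) x 44 (y) x 5 mm, ears 14 mm wide (y) reaching to x = +-44 mm, grip rib on top 34 (x) x 12 (y) x 28 mm tall, to be pinched across y. Origin at the centre of the post's foot, z up; plate's top face at 39 mm, rib's top at 67 mm
- plate_white: loose white support plate, 0.11 kg, standing on a weighted metal post 30 mm across, 41 mm long (suits a hole 29 mm deep). Plate 60 (x) x 44 (y) x 5 mm, ears 14 mm wide (y) reaching to x = +-44 mm, grip rib on top 34 (x) x 12 (y) x 28 mm tall, to be pinched across y. Origin at the centre of the post's foot, z up; plate's top face at 46 mm, rib's top at 74 mm
- rod: loose steel depth rod, upright: shaft 8 mm across, origin at the centre of its tip, axis z up; collar 30 mm across from 65 to 69 mm, orange round grip 20 mm across from 69 to 115 mm above the tip; 0.1 kg
- stand: grey rod stand, fixed: block 46 x 46 x 67 mm tall with an upright hole 16 mm across right through it, on a thin black foot; origin at the centre of its underside, on the hole's axis. The parked rod hangs in it by its collar, tip 2 mm above the bench
- parts_bin: bystander: blue open bin 80 x 70 x 45 mm, origin at the centre of its underside
- capacitor: bystander: upright blue can capacitor, 48 mm across, 64 mm tall, origin at the centre of its underside
- transformer: bystander: black transformer 60 x 50 x 45 mm, origin at the centre of its underside
Things that resemble listed ones, but are neither listed nor needed, are in the scene too. There is more than one size of the rod; the one meant has the size given above.

How it is judged:
By the outcome, as a careful person would: the job done as asked, in the order asked, and still so for the second after the job is handed in, with the robot touching nothing.
Of bracket_1, bracket_2, bracket_3, bracket_4 only 3 to 4 are there at a start; the rules pass over those that are not, and their reading is None.
At some moment in a run one of plate_red, plate_yellow, plate_blue, plate_white may be knocked a few centimetres aside while the robot is not near it.
It also fails if it takes over 208 s, if anything falls off the work surface, if the arm or the gripper's body presses on something with over 40 N, if the wrist force passes 120 N, or if a joint passes its speed limit or range.

## Working session

There is one attempt and no reset: what is moved stays moved. The work goes in short steps, Python scripts to look and compute and a tool call to move; the robot and the scene stay as the last step left them, time stands still between calls to the robot, and variables do not carry over. Pictures are saved under pics/ and viewed, at most 14 in all, crops included, and the job is handed in when it is done.

Besides the shell and the picture viewer there is one more tool, called after ">>>" as name(argument=value, ...), one argument or row to a line, values as JSON. move_arm: Moves the arm, as the interface text tells. Its arguments: {"type":"object","properties":{"rows":{"type":"array","items":{"type":"object","properties":{"linear":{"type":"array","items":{"type":"number"}},"spin":{"type":"number"},"gripper":{"type":"number"}}}},"newtons":{"type":"number"}},"required":["rows"]}

```bash
mkdir -p pics; cat > h.py <<'E'
from bench import *
import numpy as np, cv2
from scipy.spatial.transform import Rotation as R
def rot(a):
    a=np.array(a,float)
    return a if a.shape==(3,3) else R.from_euler('xyz',a,degrees=True).as_matrix()
def cloud(s):
    K=np.array(s["intrinsics"]);z=s["z_map"];v,u=np.indices(z.shape)
    p=np.stack([(u-K[0,2])/K[0,0]*z,-(v-K[1,2])/K[1,1]*z,-z],-1)
    w=p@rot(s["attitude"]).T+np.array(s["position"]); w[z==0]=np.nan
    return w
def ray(s,u,v,h):
    K=np.array(s["intrinsics"]);d=rot(s["attitude"])@np.array([(u-K[0,2])/K[0,0],-(v-K[1,2])/K[1,1],-1])
    o=np.array(s["position"]);return o+d*(h-o[2])/d[2]
E
python3 - <<'E'
from h import *
print(state())
for n in("side","top"):
    s=snapshot(n);print(n,s["intrinsics"],s["position"],s["attitude"],[k for k in s])
    cv2.imwrite(f"pics/{n}0.png",cv2.resize(s["color"],(768,576),interpolation=cv2.INTER_CUBIC))
E
```

```text
{'time_s': 0.0, 'joint_positions': array([ 6.15767496e+01,  2.18419441e+01,  7.43862628e+01,  4.19983702e-04,
        8.38566339e+01, -1.23349955e+01]), 'joint_vel': array([-0.01714326, -0.00012717,  0.00887509, -0.05009262, -0.02497199,
        0.03332562]), 'joint_torque': array([ 5.57168623e-04, -4.48465490e+01, -2.31280750e+01, -1.47937794e-04,
        4.70163432e-03,  8.93474606e-06]), 'tool_pos': array([0.15228009, 0.5282253 , 0.25269392]), 'tcp_rot': array([-1.79917207e+02, -1.85321510e-02,  1.63911686e+02]), 'force': array([-0.39828571,  0.17985813,  0.11185807]), 'moment': array([-0.00266821,  0.00867595, -0.01949368]), 'finger_force': 0.0, 'opening': 0.9995466919473052}
side [[410.60824422   0.         252.24220241]
 [  0.         410.60824422 189.12740836]
 [  0.           0.           1.        ]] [ 0.37219431 -0.82062966  0.72305932] [49.87095475 -0.56367802 -9.35826827] ['color', 'z_map', 'intrinsics', 'position', 'attitude']
top [[385.22007149   0.         253.58309974]
 [  0.         385.22007149 192.95755446]
 [  0.           0.           1.        ]] [ 0.40504744 -0.06358457  1.11107827] [  6.78320203   0.77235321 -89.25614948] ['color', 'z_map', 'intrinsics', 'position', 'attitude']
```

View pics/top0.png

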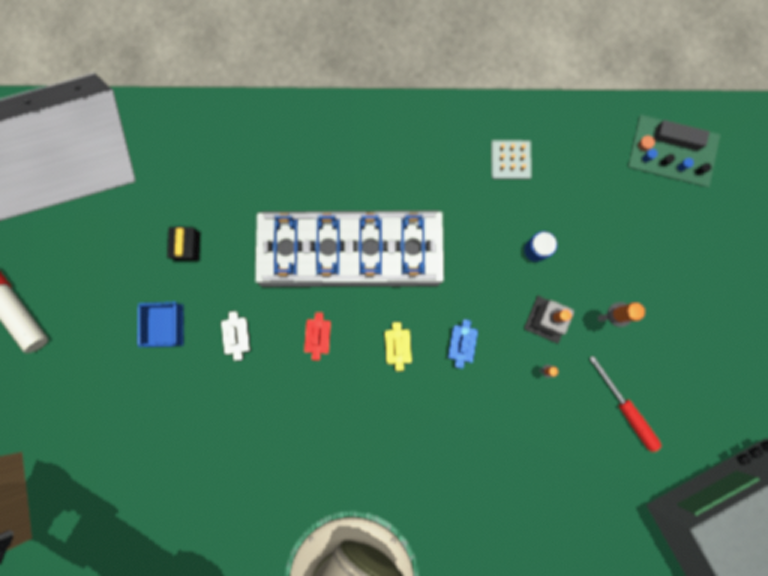

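View pics/side0.png

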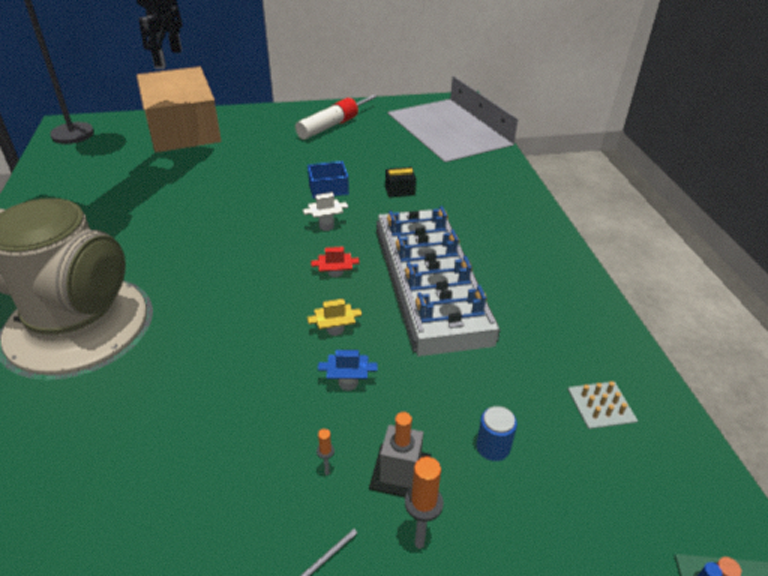

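The top view shows the base with 4 brackets (256–443, 212–285), the plates white (235,335), red (317,335), yellow (398,346) and blue (463,343), and the robot at the bottom. Things that could be taken for the rod, in 768-scale top pixels: the one in the stand (565,315), a big one (630,312) and a small one (550,371). I'll measure all three.

```bash
cat > m.py <<'E'
from h import *
def masks(img):
    h=cv2.cvtColor(img,cv2.COLOR_BGR2HSV);H,S,V=[h[...,i].astype(int) for i in range(3)]
    return dict(red=((H<5)|(H>173))&(S>140)&(V>70),yellow=(H>20)&(H<33)&(S>130)&(V>80),
      blue=(H>100)&(H<125)&(S>120)&(V>60),orange=(H>5)&(H<17)&(S>150)&(V>90),white=(S<60)&(V>120))
def blobs(s,name,lo,hi,amin=15,reg=None):
    w=cloud(s);m=masks(s["color"])[name]&(w[...,2]>lo)&(w[...,2]<hi)
    if reg is not None: m&=(w[...,0]>reg[0])&(w[...,0]<reg[1])&(w[...,1]>reg[2])&(w[...,1]<reg[3])
    n,l,st,c=cv2.connectedComponentsWithStats(m.astype(np.uint8))
    return [(c[i],st[i],w[l==i]) for i in range(1,n) if st[i,4]>=amin]
E
python3 - <<'E'
from m import *
S={n:snapshot(n) for n in("side","top")}
for n,s in S.items():
    w=cloud(s);z=w[...,2]
    print(n,"bench",np.round(np.nanpercentile(z[(w[...,0]>.2)&(w[...,0]<.7)&(abs(w[...,1])<.5)],[1,20,50,99]),4))
    for c in("orange","red","yellow","blue","white"):
        for ctr,st,p in blobs(s,c,.01,.2,15,(.2,.75,-.65,.5)):
            zt=np.percentile(p[:,2],95);t=p[p[:,2]>zt-.006]
            print(n,c,ctr.round(1),st[4],"zmax",zt.round(4),"top xy",np.median(t,0).round(4),"ext",np.ptp(t,axis=0).round(3))
crop=S["side"]["color"][265:375,190:310]
cv2.imwrite("pics/rod.png",cv2.resize(crop,None,fx=4,fy=4,interpolation=cv2.INTER_CUBIC))
t=S["top"];cv2.imwrite("pics/base.png",cv2.resize(t["color"][135:255,140:325],None,fx=4,fy=4,interpolation=cv2.INTER_CUBIC))
E
```

```text
side bench [-3.400e-03 -1.300e-03 -1.000e-04  1.136e-01]
side orange [268.3 285.6] 192 zmax 0.1175 top xy [ 0.4833 -0.3675  0.1164] ext [0.018 0.02  0.007]
side orange [216. 294.] 101 zmax 0.088 top xy [ 0.3871 -0.3534  0.0866] ext [0.013 0.014 0.007]
side orange [283.5 321.9] 546 zmax 0.1635 top xy [ 0.4872 -0.469   0.1622] ext [0.027 0.028 0.007]
side red [223.2 173.2] 305 zmax 0.053 top xy [0.4431 0.0669 0.0525] ext [0.031 0.015 0.009]
side yellow [266.6 114. ] 65 zmax 0.0526 top xy [0.6155 0.3299 0.0495] ext [0.05  0.027 0.008]
side yellow [222.7 209.5] 421 zmax 0.0594 top xy [ 0.4267 -0.0842  0.0588] ext [0.033 0.015 0.008]
side blue [218.4 118.2] 476 zmax 0.0448 top xy [0.4606 0.3593 0.0432] ext [0.082 0.084 0.009]
side blue [292.6 146.8] 77 zmax 0.0736 top xy [0.6595 0.1253 0.0727] ext [0.017 0.03  0.008]
side blue [261.9 142.5] 15 zmax 0.0747 top xy [0.5605 0.1386 0.0734] ext [0.011 0.022 0.006]
side blue [269.1 165.4] 145 zmax 0.0744 top xy [ 0.563  -0.0177  0.0731] ext [0.013 0.113 0.007]
side blue [299.6 164.1] 79 zmax 0.068 top xy [0.6518 0.041  0.0665] ext [0.017 0.034 0
[... 5052 characters left out ...]
56  0.0649] ext [0.039 0.039 0.007]
top white [274.9 172.7] 115 zmax 0.072 top xy [ 0.5703 -0.1072  0.0716] ext [0.015 0.025 0.008]
top white [189.7 173.1] 113 zmax 0.0712 top xy [0.5682 0.1268 0.0702] ext [0.016 0.019 0.012]
top white [217.9 172.9] 118 zmax 0.07 top xy [0.569  0.0486 0.0684] ext [0.016 0.025 0.011]
top white [246.4 172.8] 112 zmax 0.0703 top xy [ 0.5699 -0.0295  0.069 ] ext [0.015 0.027 0.011]
top white [369.6 211.2] 190 zmax 0.072 top xy [ 0.4856 -0.3605  0.068 ] ext [0.057 0.054 0.048]
top white [156.4 223. ] 396 zmax 0.0747 top xy [0.4437 0.2199 0.0738] ext [0.032 0.015 0.008]
top white [405.  253.1] 80 zmax 0.0186 top xy [ 0.3709 -0.4723  0.0161] ext [0.082 0.056 0.007]
```

View pics/rod.png

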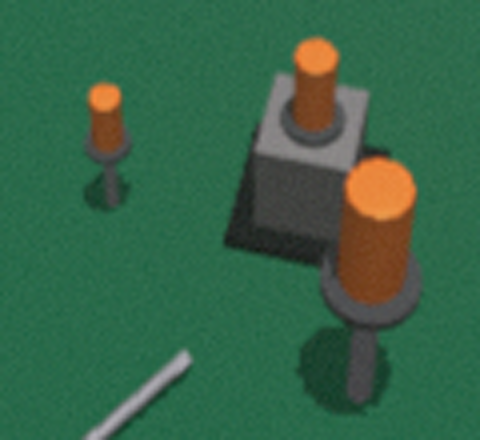

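View pics/base.png

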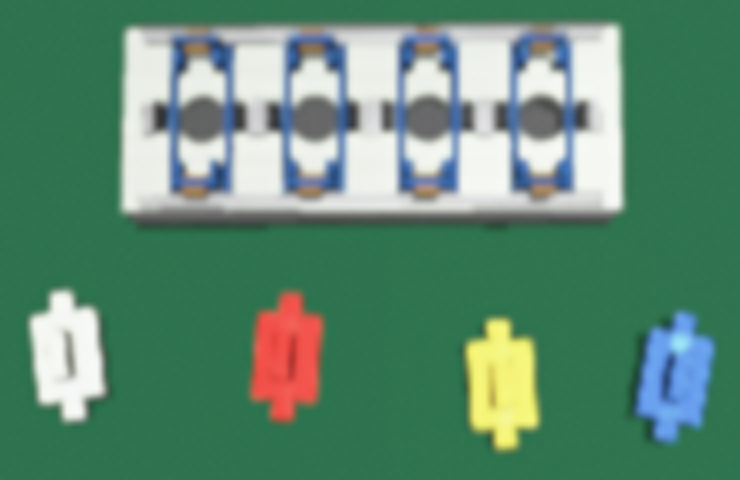

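The rod in the stand matches the description: top at 117 mm, 20 mm grip, collar on the stand. The other two are 163 mm (large) and 88 mm (small). The base crop shows four brackets and four holes, at crop px (203,118), (315,118), (428,118) and (541,118). Next I'll take precise measurements.

```bash
cat > meas.py <<'E'
from m import *
PT=dict(red=.025,yellow=.032,blue=.039,white=.046)
REG=dict(red=(.38,.52,.0,.14),yellow=(.36,.5,-.15,0.),blue=(.36,.52,-.28,-.13),white=(.37,.52,.15,.29))
def plate(s,c,reg=None,base=0.):
    reg=reg or REG[c];w=cloud(s);pt=PT[c]+base
    m=masks(s["color"])[c]&(w[...,0]>reg[0])&(w[...,0]<reg[1])&(w[...,1]>reg[2])&(w[...,1]<reg[3])
    rib=w[m&(w[...,2]>pt+.023)]; pl=w[m&(abs(w[...,2]-pt)<.006)]
    r=cv2.minAreaRect(np.float32(rib[:,:2]*1000)); p=cv2.minAreaRect(np.float32(pl[:,:2]*1000))
    def ang(r):
        b=cv2.boxPoints(r);e=[b[1]-b[0],b[2]-b[1]];e=max(e,key=np.linalg.norm);a=np.degrees(np.arctan2(e[1],e[0]));return (a+90)%180-90
    return dict(rib=np.round(r[0],1),ribsz=np.round(r[1],1),riba=round(ang(r),1),ribmed=(np.median(rib,0)*1000).round(1),pl=np.round(p[0],1),plsz=np.round(p[1],1),pla=round(ang(p),1))
def dlt(obs):
    A=[];b=[]
    for s,u,v in obs:
        o=np.array(s["position"]);d=ray(s,u,v,0)-o;d/=np.linalg.norm(d);P=np.eye(3)-np.outer(d,d);A.append(P);b.append(P@o)
    return np.linalg.lstsq(np.vstack(A),np.hstack(b),rcond=None)[0]
E
python3 - <<'E'
from meas import *
S={n:snapshot(n) for n in("side","top")}
for c in PT:
    for n in S: print(c,n,plate(S[n],c))
ob=[]
for n,s in S.items():
    h=cv2.cvtColor(s["color"],cv2.COLOR_BGR2HSV);w=cloud(s)
    m=(h[...,0]<20)&(h[...,1]>120)&(h[...,2]>60)&(w[...,2]>.111)&(w[...,2]<.125)&(abs(w[...,0]-.483)<.03)&(abs(w[...,1]+.364)<.03)
    v,u=np.nonzero(m);uc,vc=(u.min()+u.max())/2,(v.min()+v.max())/2;ob.append((s,uc,vc))
    print("rod",n,m.sum(),uc,vc,u.mean(),v.mean(),ray(s,uc,vc,.117).round(4))
    t=abs(w[...,2]-.067)<.004;t&=(abs(w[...,0]-.48)<.05)&(abs(w[...,1]+.365)<.05)
    print("stand",np.round(cv2.minAreaRect(np.float32(w[t][:,:2]*1000)),1) if 0 else cv2.minAreaRect(np.float32(w[t][:,:2]*1000)))
print("rod tri",dlt(ob).round(4))
s=S["top"];w=cloud(s)
t=(abs(w[...,2]-.041)<.007)&(w[...,0]>.5)&(w[...,0]<.72)&(abs(w[...,1])<.25)
print("chassis top",cv2.minAreaRect(np.float32(w[t][:,:2]*1000)))
for n,s in S.items():
  w=cloud(s)
  for y in (.127,.047,-.033,-.113):
    g=(w[...,2]<.0365)&(abs(w[...,0]-.61)<.025)&(abs(w[...,1]-y)<.027)&(w[...,2]>0)
    cs,_=cv2.findContours(g.astype(np.uint8),cv2.RETR_EXTERNAL,cv2.CHAIN_APPROX_NONE)
    c=max(cs,key=cv2.contourArea)[:,0];q=np.array([ray(s,a,b,.04)[:2]*1000 for a,b in c],np.float32)
    e=cv2.fitEllipse(q);print(n,"hole",np.round(e[0],1),np.round(e[1],1),"n",g.sum(),"z",np.percentile(w[g][:,2],[10,50]).round(4))
E
```

```text
red side {'rib': array([444. ,  70.7]), 'ribsz': array([15.4, 29.9]), 'riba': np.float32(-7.0), 'ribmed': array([444.6,  67.9,  52.2]), 'pl': array([444.8,  69.9]), 'plsz': array([46.7, 83.5]), 'pla': np.float32(-1.5)}
red top {'rib': array([446.4,  71. ]), 'ribsz': array([33. , 11.3]), 'riba': np.float32(1.9), 'ribmed': array([446.4,  71.1,  52.8]), 'pl': array([444.9,  70.1]), 'plsz': array([84.4, 43.1]), 'pla': np.float32(1.5)}
yellow side {'rib': array([427.8, -80.8]), 'ribsz': array([34. , 14.7]), 'riba': np.float32(3.6), 'ribmed': array([426.8, -83.4,  59. ]), 'pl': array([427.9, -82.2]), 'plsz': array([87.8, 44.2]), 'pla': np.float32(4.8)}
yellow top {'rib': array([427.6, -80.1]), 'ribsz': array([29.8, 10.9]), 'riba': np.float32(0.6), 'ribmed': array([431.6, -77.4,  61. ]), 'pl': array([427. , -80.2]), 'plsz': array([83.6, 43. ]), 'pla': np.float32(4.6)}
blue side {'rib': array([ 434.6, -201.5]), 'ribsz': array([13.4, 33.2]), 'riba': np.float32(-11.8), 'ribmed': array([ 433.9, -202.9,   66.3]), 'pl': array([ 434.2, -200.5]), 'plsz': array([45.1, 87.3]), 'pla': np.float32(-8.4)
[... 965 characters left out ...]
66.2346496582031), (47.53279495239258, 46.21250534057617), 67.2826919555664)
rod tri [ 0.4836 -0.3658  0.1125]
chassis top ((613.5465087890625, 13.275482177734375), (140.65109252929688, 350.4299621582031), 1.157313585281372)
side hole [608.  133.6] [19.3 30.1] n 31 z [0.025  0.0305]
side hole [608.9  54.1] [21.9 30.3] n 41 z [0.0307 0.0322]
side hole [611.  -24.6] [22.8 31.9] n 57 z [0.0201 0.0296]
side hole [ 613.4 -105.1] [21.4 34.3] n 72 z [0.0171 0.0275]
top hole [612.9 133.4] [30.6 32.9] n 113 z [0.0232 0.0262]
top hole [613.3  54. ] [30.1 31.3] n 107 z [0.0292 0.0321]
top hole [614.5 -25.8] [31.4 35.5] n 119 z [0.0153 0.0184]
top hole [ 616.4 -106.2] [31.1 32.3] n 113 z [0.0099 0.0121]
```

Probable depths read from depth images: 15, 8, 22, 29; still to be probed. I'm moving over the rod now.

>>> move_arm(
  rows=[
    {"linear": [0,0,0],"spin": -7.1,"gripper": 50},
    {"linear": [0,0,0],"spin": -7.1,"gripper": 50},
    {"linear": [0,0,0],"spin": -1.9,"gripper": 50},
    {"linear": [-14,-37,0],"spin": 0,"gripper": 50},
    {"linear": [-14,-37,0],"spin": 0,"gripper": 50},
    {"linear": [-14,-37,0],"spin": 0,"gripper": 50},
    {"linear": [-14,-37,0],"spin": 0,"gripper": 50},
    {"linear": [-14,-37,0],"spin": 0,"gripper": 50},
    {"linear": [-14,-37,0],"spin": 0,"gripper": 50},
    {"linear": [-14,-37,0],"spin": 0,"gripper": 50},
  ],
  newtons=40,
)

```text
time_s: 1.13
tool_pos: [0.2504, 0.2678, 0.2534]
tcp_rot: [180.0, 0.0, -179.9]
force: [1.8, 0.4, -0.1]
opening: 0.586
finger_force: 0.0
```

>>> move_arm(
  rows=[
    {"linear": [-14,-37,0],"spin": 0,"gripper": 50},
    {"linear": [-14,-37,0],"spin": 0,"gripper": 50},
    {"linear": [-14,-37,0],"spin": 0,"gripper": 50},
    {"linear": [-14,-37,0],"spin": 0,"gripper": 50},
    {"linear": [-14,-37,0],"spin": 0,"gripper": 50},
    {"linear": [-14,-37,0],"spin": 0,"gripper": 50},
    {"linear": [-14,-37,0],"spin": 0,"gripper": 50},
    {"linear": [-14,-37,0],"spin": 0,"gripper": 50},
    {"linear": [-14,-37,0],"spin": 0,"gripper": 50},
    {"linear": [-14,-37,0],"spin": 0,"gripper": 50},
  ],
)

```text
time_s: 1.97
tool_pos: [0.3907, -0.1027, 0.2534]
tcp_rot: [-180.0, 0.0, 180.0]
force: [2.0, 1.0, 1.3]
opening: 0.588
finger_force: 0.0
```

>>> move_arm(
  rows=[
    {"linear": [-14,-37,0],"spin": 0,"gripper": 50},
    {"linear": [-14,-37,0],"spin": 0,"gripper": 50},
    {"linear": [-14,-37,0],"spin": 0,"gripper": 50},
    {"linear": [-14,-37,0],"spin": 0,"gripper": 50},
    {"linear": [-14,-37,0],"spin": 0,"gripper": 50},
    {"linear": [-14,-37,0],"spin": 0,"gripper": 50},
    {"linear": [0,0,0],"spin": 0,"gripper": 50},
    {"linear": [0,0,0],"spin": 0,"gripper": 50},
  ],
)

```text
time_s: 2.63
tool_pos: [0.4746, -0.3239, 0.2522]
tcp_rot: [179.9, -0.1, 179.9]
force: [-0.6, 0.9, -0.6]
opening: 0.581
finger_force: 0.0
```

>>> move_arm(
  rows=[
    {"linear": [-9.5,-40,0],"spin": 0,"gripper": 50},
    {"linear": [0,-2,30],"spin": 0,"gripper": 50},
    {"linear": [0,0,35],"spin": 0,"gripper": 50},
    {"linear": [0,0,35],"spin": 0,"gripper": 50},
    {"linear": [0,0,30],"spin": 0,"gripper": 50},
    {"linear": [0,0,24],"spin": 0,"gripper": 50},
    {"linear": [0,0,0],"spin": 0,"gripper": 50},
    {"linear": [0,0,0],"spin": 0,"gripper": 50},
  ],
)

```text
time_s: 3.3
tool_pos: [0.484, -0.3634, 0.0996]
tcp_rot: [179.9, -0.1, -179.9]
force: [0.8, -0.1, 1.6]
opening: 0.585
finger_force: 0.0
```

```bash
python3 - <<'E'
from h import *
print(state()["tool_pos"])
s=snapshot("side");cv2.imwrite("pics/g1.png",cv2.resize(s["color"][235:365,190:330],None,fx=4,fy=4,interpolation=cv2.INTER_CUBIC))
E
```

```text
[ 0.48399559 -0.36344152  0.0995779 ]
```

View pics/g1.png

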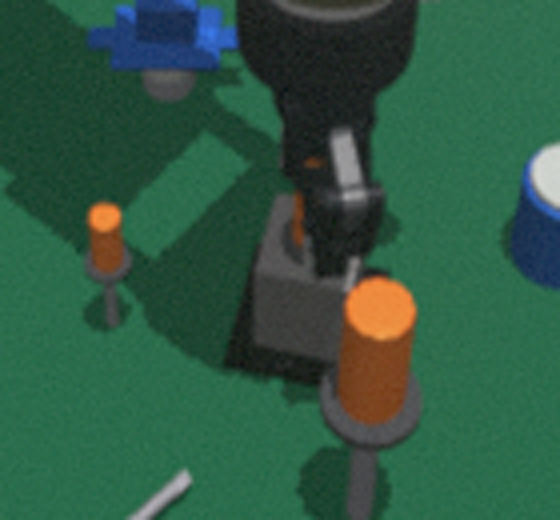

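The picture shows the fingers straddling the orange grip (crop 300,215), with the stand between them. I'll close on it and lift.

>>> move_arm(
  rows=[
    {"linear": [0,-2,0],"spin": 0,"gripper": 50},
    {"linear": [0,0,0],"spin": 0,"gripper": 12},
    {"linear": [0,0,0],"spin": 0,"gripper": 12},
    {"linear": [0,0,0],"spin": 0,"gripper": 12},
    {"linear": [0,0,0],"spin": 0,"gripper": 12},
    {"linear": [0,0,0],"spin": 0,"gripper": 12},
    {"linear": [0,0,0],"spin": 0,"gripper": 12},
  ],
)

```text
time_s: 3.93
tool_pos: [0.4843, -0.3667, 0.1005]
tcp_rot: [-179.9, 0.1, -180.0]
force: [-1.3, 1.6, 6.7]
opening: 0.218
finger_force: 38.8
```

>>> move_arm(
  rows=[
    {"linear": [0,0,-20],"spin": 0,"gripper": 12},
    {"linear": [0,0,-30],"spin": 0,"gripper": 12},
    {"linear": [0,0,-35],"spin": 0,"gripper": 12},
    {"linear": [0,0,-30],"spin": 0,"gripper": 12},
    {"linear": [0,0,0],"spin": 0,"gripper": 12},
    {"linear": [0,0,0],"spin": 0,"gripper": 12},
  ],
)

```text
time_s: 4.43
tool_pos: [0.4843, -0.3667, 0.2159]
tcp_rot: [-179.9, 0.1, -180.0]
force: [-0.9, 0.1, -2.0]
opening: 0.224
finger_force: 39.2
```

```bash
python3 - <<'E'
from h import *
print(state()["tool_pos"])
for n in("side",):
    s=snapshot(n);cv2.imwrite("pics/g2.png",cv2.resize(s["color"][180:330,190:340],None,fx=4,fy=4,interpolation=cv2.INTER_CUBIC))
E
```

```text
[ 0.48432614 -0.36671226  0.21587581]
```

View pics/g2.png

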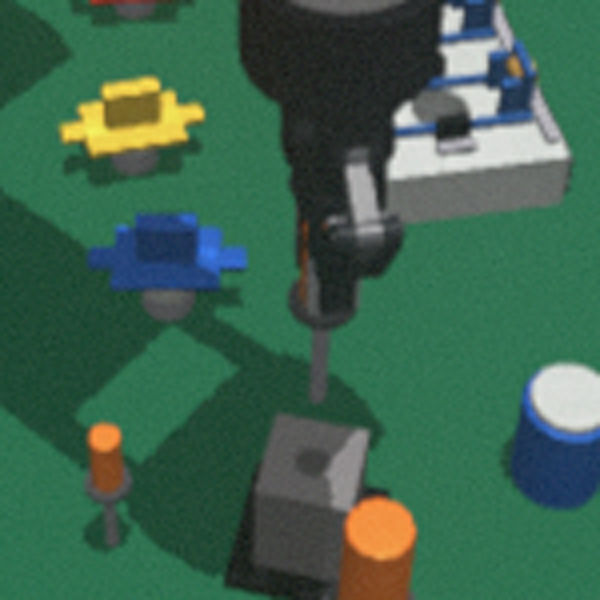

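The rod is held, tip at crop (318,400) and about 117 mm high, and the empty stand hole shows at (315,460). Next is hole 1.

>>> move_arm(
  rows=[
    {"linear": [-10,38.5,0],"spin": 0,"gripper": 12},
    {"linear": [-10,38.5,0],"spin": 0,"gripper": 12},
    {"linear": [-10,38.5,0],"spin": 0,"gripper": 12},
    {"linear": [-10,38.5,0],"spin": 0,"gripper": 12},
    {"linear": [-10,38.5,0],"spin": 0,"gripper": 12},
    {"linear": [-10,38.5,0],"spin": 0,"gripper": 12},
    {"linear": [-10,38.5,0],"spin": 0,"gripper": 12},
    {"linear": [-10,38.5,0],"spin": 0,"gripper": 12},
    {"linear": [-10,38.5,0],"spin": 0,"gripper": 12},
  ],
)

```text
time_s: 5.23
tool_pos: [0.5735, -0.0179, 0.2126]
tcp_rot: [180.0, -0.2, -180.0]
force: [0.4, -0.5, -0.9]
opening: 0.225
finger_force: 39.3
```

>>> move_arm(
  rows=[
    {"linear": [-10,38.5,0],"spin": 0,"gripper": 12},
    {"linear": [-10,38.5,0],"spin": 0,"gripper": 12},
    {"linear": [-10,38.5,0],"spin": 0,"gripper": 12},
    {"linear": [-10,37,0],"spin": 0,"gripper": 12},
    {"linear": [0,0,20],"spin": 0,"gripper": 12},
    {"linear": [0,0,10],"spin": 0,"gripper": 12},
    {"linear": [0,0,0],"spin": 0,"gripper": 12},
    {"linear": [0,0,0],"spin": 0,"gripper": 12},
  ],
)

```text
time_s: 5.9
tool_pos: [0.6135, 0.1315, 0.1831]
tcp_rot: [-180.0, -0.2, 179.9]
force: [0.4, 0.1, -0.9]
opening: 0.222
finger_force: 39.5
```

```bash
python3 - <<'E'
from h import *
print(state()["tool_pos"])
a=snapshot("side");b=snapshot("top")
a=cv2.resize(a["color"][90:240,220:350],(520,600),interpolation=cv2.INTER_CUBIC)
cv2.imwrite("pics/g3.png",a)
E
```

```text
[0.61348364 0.13148776 0.18311119]
```

View pics/g3.png

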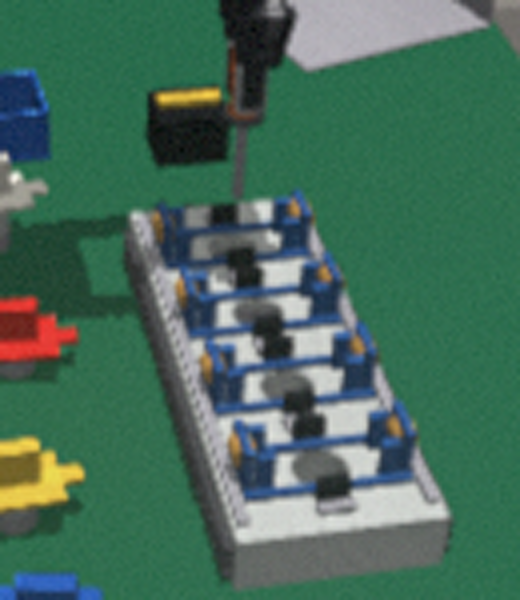

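The rod stands above hole 1, tip at crop (238,195). I'll descend and probe.

>>> move_arm(
  rows=[
    {"linear": [0,0,20],"spin": 0,"gripper": 12},
    {"linear": [0,0,20],"spin": 0,"gripper": 12},
    {"linear": [0,0,10],"spin": 0,"gripper": 12},
    {"linear": [0,0,6],"spin": 0,"gripper": 12},
    {"linear": [0,0,0],"spin": 0,"gripper": 12},
    {"linear": [0,0,0],"spin": 0,"gripper": 12},
  ],
)

```text
time_s: 6.5
tool_pos: [0.6144, 0.1323, 0.1292]
tcp_rot: [180.0, 0.1, 180.0]
force: [0.4, -0.2, -1.2]
opening: 0.226
finger_force: 39.5
```

>>> move_arm(
  rows=[
    {"linear": [0,0,2],"spin": 0,"gripper": 12},
    {"linear": [0,0,0],"spin": 0,"gripper": 12},
  ],
)

```text
time_s: 6.67
tool_pos: [0.6143, 0.1325, 0.127]
tcp_rot: [180.0, 0.1, -180.0]
force: [-1.3, -0.4, -1.1]
opening: 0.223
finger_force: 39.5
```

>>> move_arm(
  rows=[
    {"linear": [0,0,2],"spin": 0,"gripper": 12},
    {"linear": [0,0,0],"spin": 0,"gripper": 12},
  ],
)

```text
time_s: 6.83
tool_pos: [0.614, 0.1326, 0.1244]
tcp_rot: [-180.0, 0.0, -180.0]
force: [-0.2, -0.9, -0.8]
opening: 0.227
finger_force: 39.5
```

>>> move_arm(
  rows=[
    {"linear": [0,0,1],"spin": 0,"gripper": 12},
    {"linear": [0,0,0],"spin": 0,"gripper": 12},
  ],
)

```text
time_s: 7.0
tool_pos: [0.6141, 0.1326, 0.1236]
tcp_rot: [180.0, 0.0, -180.0]
force: [-0.1, 0.7, 0.6]
opening: 0.225
finger_force: 39.8
```

>>> move_arm(
  rows=[
    {"linear": [0,0,1],"spin": 0,"gripper": 12},
    {"linear": [0,0,0],"spin": 0,"gripper": 12},
  ],
)

```text
time_s: 7.17
tool_pos: [0.6143, 0.1326, 0.1235]
tcp_rot: [-180.0, 0.1, -180.0]
force: [-2.0, 0.2, 7.0]
opening: 0.226
finger_force: 40.3
```

>>> move_arm(
  rows=[
    {"linear": [0,0,1],"spin": 0,"gripper": 12},
    {"linear": [0,0,0],"spin": 0,"gripper": 12},
  ],
)

```text
time_s: 7.33
tool_pos: [0.6146, 0.1326, 0.1233]
tcp_rot: [180.0, 0.2, -180.0]
force: [-3.2, -0.9, 13.3]
opening: 0.224
finger_force: 40.9
```

Hole 1's floor is at TCP 0.1237, tip 25.2, so depth 15. On to hole 2.

>>> move_arm(
  rows=[
    {"linear": [0,0,-30],"spin": 0,"gripper": 12},
    {"linear": [0,0,-30],"spin": 0,"gripper": 12},
    {"linear": [-0.5,-40,0],"spin": 0,"gripper": 12},
    {"linear": [-0.5,-40,0],"spin": 0,"gripper": 12},
    {"linear": [0,0,0],"spin": 0,"gripper": 12},
    {"linear": [0,0,20],"spin": 0,"gripper": 12},
    {"linear": [0,0,20],"spin": 0,"gripper": 12},
    {"linear": [0,0,7],"spin": 0,"gripper": 12},
    {"linear": [0,0,0],"spin": 0,"gripper": 12},
  ],
)

```text
time_s: 8.08
tool_pos: [0.6142, 0.0526, 0.1325]
tcp_rot: [180.0, -0.2, -180.0]
force: [-0.2, 1.1, -0.7]
opening: 0.222
finger_force: 39.6
```

>>> move_arm(
  rows=[
    {"linear": [0,0,2],"spin": 0,"gripper": 12},
    {"linear": [0,0,0],"spin": 0,"gripper": 12},
  ],
)

```text
time_s: 8.25
tool_pos: [0.6154, 0.0527, 0.1331]
tcp_rot: [-180.0, 0.1, -180.0]
force: [0.5, 0.5, -1.3]
opening: 0.224
finger_force: 39.6
```

>>> move_arm(
  rows=[
    {"linear": [0,0,2],"spin": 0,"gripper": 12},
    {"linear": [0,0,0],"spin": 0,"gripper": 12},
  ],
)

```text
time_s: 8.42
tool_pos: [0.6152, 0.0527, 0.1308]
tcp_rot: [-180.0, 0.1, -180.0]
force: [0.4, -0.9, -1.1]
opening: 0.221
finger_force: 39.6
```

>>> move_arm(
  rows=[
    {"linear": [0,0,1],"spin": 0,"gripper": 12},
    {"linear": [0,0,0],"spin": 0,"gripper": 12},
  ],
)

```text
time_s: 8.58
tool_pos: [0.6154, 0.0526, 0.1305]
tcp_rot: [-180.0, 0.1, -180.0]
force: [-1.5, -0.2, 4.7]
opening: 0.222
finger_force: 40.4
```

>>> move_arm(
  rows=[
    {"linear": [0,0,1],"spin": 0,"gripper": 12},
    {"linear": [0,0,0],"spin": 0,"gripper": 12},
  ],
)

```text
time_s: 8.75
tool_pos: [0.6156, 0.0526, 0.1304]
tcp_rot: [-180.0, 0.2, -180.0]
force: [-2.5, 0.0, 10.0]
opening: 0.221
finger_force: 41.0
```

>>> move_arm(
  rows=[
    {"linear": [0,0,-27],"spin": 0,"gripper": 12},
    {"linear": [0,0,-27],"spin": 0,"gripper": 12},
    {"linear": [-0.5,-40,0],"spin": 0,"gripper": 12},
    {"linear": [-0.5,-40,0],"spin": 0,"gripper": 12},
    {"linear": [0,0,0],"spin": 0,"gripper": 12},
    {"linear": [0,0,25],"spin": 0,"gripper": 12},
    {"linear": [0,0,25],"spin": 0,"gripper": 12},
    {"linear": [0,0,11],"spin": 0,"gripper": 12},
    {"linear": [0,0,0],"spin": 0,"gripper": 12},
    {"linear": [0,0,0],"spin": 0,"gripper": 12},
  ],
)

```text
time_s: 9.58
tool_pos: [0.6162, -0.0274, 0.1217]
tcp_rot: [-180.0, -0.0, -180.0]
force: [0.1, 0.4, 0.4]
opening: 0.225
finger_force: 39.7
```

>>> move_arm(
  rows=[
    {"linear": [0,0,2],"spin": 0,"gripper": 12},
    {"linear": [0,0,0],"spin": 0,"gripper": 12},
  ],
)

```text
time_s: 9.75
tool_pos: [0.6165, -0.0274, 0.1205]
tcp_rot: [-180.0, 0.1, -180.0]
force: [0.9, -0.2, -0.9]
opening: 0.228
finger_force: 39.7
```

>>> move_arm(
  rows=[
    {"linear": [0,0,2],"spin": 0,"gripper": 12},
    {"linear": [0,0,0],"spin": 0,"gripper": 12},
  ],
)

```text
time_s: 9.92
tool_pos: [0.6161, -0.0274, 0.1177]
tcp_rot: [-180.0, 0.0, -180.0]
force: [-0.7, -0.7, -2.1]
opening: 0.221
finger_force: 39.7
```

>>> move_arm(
  rows=[
    {"linear": [0,0,1],"spin": 0,"gripper": 12},
    {"linear": [0,0,0],"spin": 0,"gripper": 12},
  ],
)

```text
time_s: 10.08
tool_pos: [0.6162, -0.0275, 0.1166]
tcp_rot: [-180.0, 0.0, -180.0]
force: [0.4, -0.0, -0.5]
opening: 0.223
finger_force: 39.8
```

>>> move_arm(
  rows=[
    {"linear": [0,0,1],"spin": 0,"gripper": 12},
    {"linear": [0,0,0],"spin": 0,"gripper": 12},
  ],
)

```text
time_s: 10.25
tool_pos: [0.6164, -0.0275, 0.1164]
tcp_rot: [-180.0, 0.1, -180.0]
force: [-1.9, 0.5, 7.8]
opening: 0.226
finger_force: 40.7
```

>>> move_arm(
  rows=[
    {"linear": [0,0,1],"spin": 0,"gripper": 12},
    {"linear": [0,0,0],"spin": 0,"gripper": 12},
  ],
)

```text
time_s: 10.42
tool_pos: [0.6166, -0.0275, 0.1163]
tcp_rot: [-180.0, 0.2, -180.0]
force: [-2.9, 1.1, 12.3]
opening: 0.225
finger_force: 41.2
```

>>> move_arm(
  rows=[
    {"linear": [0,0,-34],"spin": 0,"gripper": 12},
    {"linear": [0,0,-34],"spin": 0,"gripper": 12},
    {"linear": [-0.5,-40,0],"spin": 0,"gripper": 12},
    {"linear": [-0.5,-40,0],"spin": 0,"gripper": 12},
    {"linear": [0,0,0],"spin": 0,"gripper": 12},
    {"linear": [0,0,30],"spin": 0,"gripper": 12},
    {"linear": [0,0,30],"spin": 0,"gripper": 12},
    {"linear": [0,0,9],"spin": 0,"gripper": 12},
    {"linear": [0,0,0],"spin": 0,"gripper": 12},
    {"linear": [0,0,0],"spin": 0,"gripper": 12},
  ],
)

```text
time_s: 11.25
tool_pos: [0.6173, -0.1075, 0.1138]
tcp_rot: [-180.0, 0.0, -180.0]
force: [-0.5, 0.5, -0.5]
opening: 0.225
finger_force: 39.9
```

>>> move_arm(
  rows=[
    {"linear": [0,0,2],"spin": 0,"gripper": 12},
    {"linear": [0,0,0],"spin": 0,"gripper": 12},
  ],
)

```text
time_s: 11.42
tool_pos: [0.6173, -0.1074, 0.1121]
tcp_rot: [-180.0, 0.1, -180.0]
force: [-0.6, 0.5, -0.6]
opening: 0.223
finger_force: 39.9
```

>>> move_arm(
  rows=[
    {"linear": [0,0,1],"spin": 0,"gripper": 12},
    {"linear": [0,0,0],"spin": 0,"gripper": 12},
  ],
)

```text
time_s: 11.58
tool_pos: [0.6171, -0.1074, 0.1107]
tcp_rot: [-180.0, 0.0, -180.0]
force: [-0.7, -0.0, -0.4]
opening: 0.223
finger_force: 39.9
```

>>> move_arm(
  rows=[
    {"linear": [0,0,1],"spin": 0,"gripper": 12},
    {"linear": [0,0,0],"spin": 0,"gripper": 12},
  ],
)

```text
time_s: 11.75
tool_pos: [0.6172, -0.1075, 0.1096]
tcp_rot: [-180.0, 0.0, -180.0]
force: [-0.8, -0.4, -0.0]
opening: 0.22
finger_force: 40.1
```

>>> move_arm(
  rows=[
    {"linear": [0,0,1],"spin": 0,"gripper": 12},
    {"linear": [0,0,0],"spin": 0,"gripper": 12},
  ],
)

```text
time_s: 11.92
tool_pos: [0.6174, -0.1075, 0.1095]
tcp_rot: [-180.0, 0.1, -180.0]
force: [-2.0, -0.2, 7.0]
opening: 0.22
finger_force: 40.8
```

>>> move_arm(
  rows=[
    {"linear": [0,0,1],"spin": 0,"gripper": 12},
    {"linear": [0,0,0],"spin": 0,"gripper": 12},
  ],
)

```text
time_s: 12.08
tool_pos: [0.6176, -0.1075, 0.1093]
tcp_rot: [-179.9, 0.2, -180.0]
force: [-2.4, 1.2, 12.6]
opening: 0.22
finger_force: 41.3
```

>>> move_arm(
  rows=[
    {"linear": [0,0,-7],"spin": 0,"gripper": 12},
    {"linear": [0,8,0],"spin": 0,"gripper": 12},
    {"linear": [0,2,0],"spin": 0,"gripper": 12},
    {"linear": [0,0,0],"spin": 0,"gripper": 12},
  ],
)

```text
time_s: 12.42
tool_pos: [0.6168, -0.0965, 0.114]
tcp_rot: [180.0, -0.0, -179.9]
force: [-0.1, 0.1, -1.5]
opening: 0.219
finger_force: 39.8
```

>>> move_arm(
  rows=[
    {"linear": [0,1,0],"spin": 0,"gripper": 12},
    {"linear": [0,0,0],"spin": 0,"gripper": 12},
  ],
)

```text
time_s: 12.58
tool_pos: [0.6169, -0.0962, 0.1139]
tcp_rot: [180.0, -0.0, -180.0]
force: [0.1, -0.7, -1.7]
opening: 0.221
finger_force: 39.8
```

>>> move_arm(
  rows=[
    {"linear": [0,1,0],"spin": 0,"gripper": 12},
    {"linear": [0,0,0],"spin": 0,"gripper": 12},
  ],
)

```text
time_s: 12.75
tool_pos: [0.617, -0.0954, 0.1141]
tcp_rot: [180.0, -0.0, -180.0]
force: [-0.6, -0.7, -1.5]
opening: 0.218
finger_force: 39.8
```

>>> move_arm(
  rows=[
    {"linear": [0,1,0],"spin": 0,"gripper": 12},
    {"linear": [0,0,0],"spin": 0,"gripper": 12},
  ],
)

```text
time_s: 12.92
tool_pos: [0.617, -0.0944, 0.1143]
tcp_rot: [180.0, -0.0, -180.0]
force: [0.2, 0.1, -1.7]
opening: 0.224
finger_force: 39.8
```

All four depths are 15, 8, 22, 29. I'll keep feeling for the wall to calibrate hole 4 in y.

>>> move_arm(
  rows=[
    {"linear": [0,1,0],"spin": 0,"gripper": 12},
    {"linear": [0,0,0],"spin": 0,"gripper": 12},
  ],
)

```text
time_s: 13.08
tool_pos: [0.617, -0.0933, 0.1143]
tcp_rot: [180.0, -0.0, -180.0]
force: [-0.4, 0.0, -0.3]
opening: 0.223
finger_force: 39.8
```

>>> move_arm(
  rows=[
    {"linear": [0,1,0],"spin": 0,"gripper": 12},
    {"linear": [0,0,0],"spin": 0,"gripper": 12},
  ],
)

```text
time_s: 13.25
tool_pos: [0.6171, -0.0926, 0.1144]
tcp_rot: [-180.0, 0.0, -180.0]
force: [-0.9, -1.2, -1.4]
opening: 0.22
finger_force: 39.7
```

>>> move_arm(
  rows=[
    {"linear": [0,1,0],"spin": 0,"gripper": 12},
    {"linear": [0,0,0],"spin": 0,"gripper": 12},
  ],
)

```text
time_s: 13.42
tool_pos: [0.6171, -0.092, 0.1144]
tcp_rot: [-179.9, 0.0, -180.0]
force: [0.3, -3.8, -2.7]
opening: 0.223
finger_force: 39.7
```

>>> move_arm(
  rows=[
    {"linear": [0,-10,0],"spin": 0,"gripper": 12},
    {"linear": [0,-4.5,0],"spin": 0,"gripper": 12},
    {"linear": [8,0,0],"spin": 0,"gripper": 12},
    {"linear": [3,0,0],"spin": 0,"gripper": 12},
    {"linear": [0,0,0],"spin": 0,"gripper": 12},
  ],
  newtons=90,
)

```text
time_s: 13.83
tool_pos: [0.6051, -0.1058, 0.1143]
tcp_rot: [180.0, -0.0, 180.0]
force: [-1.4, 0.4, -1.2]
opening: 0.209
finger_force: 87.8
```

>>> move_arm(
  rows=[
    {"linear": [0.8,0,0],"spin": 0,"gripper": 12},
    {"linear": [0,0,0],"spin": 0,"gripper": 12},
  ],
)

```text
time_s: 14.0
tool_pos: [0.6052, -0.1057, 0.1145]
tcp_rot: [180.0, 0.0, -180.0]
force: [0.4, 0.5, -0.9]
opening: 0.21
finger_force: 87.8
```

>>> move_arm(
  rows=[
    {"linear": [0.8,0,0],"spin": 0,"gripper": 12},
    {"linear": [0,0,0],"spin": 0,"gripper": 12},
  ],
)

```text
time_s: 14.17
tool_pos: [0.6044, -0.1058, 0.1143]
tcp_rot: [180.0, -0.0, -180.0]
force: [-0.1, 0.5, -0.5]
opening: 0.208
finger_force: 87.8
```

>>> move_arm(
  rows=[
    {"linear": [0.8,0,0],"spin": 0,"gripper": 12},
    {"linear": [0,0,0],"spin": 0,"gripper": 12},
  ],
)

```text
time_s: 14.33
tool_pos: [0.6036, -0.1059, 0.1143]
tcp_rot: [180.0, -0.0, -180.0]
force: [-0.4, -0.3, -0.1]
opening: 0.211
finger_force: 87.8
```

>>> move_arm(
  rows=[
    {"linear": [0.8,0,0],"spin": 0,"gripper": 12},
    {"linear": [0,0,0],"spin": 0,"gripper": 12},
  ],
)

```text
time_s: 14.5
tool_pos: [0.6027, -0.1059, 0.1143]
tcp_rot: [180.0, -0.0, -180.0]
force: [0.8, 0.1, -1.0]
opening: 0.213
finger_force: 87.8
```

>>> move_arm(
  rows=[
    {"linear": [0.8,0,0],"spin": 0,"gripper": 12},
    {"linear": [0,0,0],"spin": 0,"gripper": 12},
  ],
)

```text
time_s: 14.67
tool_pos: [0.6022, -0.106, 0.1144]
tcp_rot: [-180.0, 0.0, -180.0]
force: [0.7, 0.2, -1.5]
opening: 0.211
finger_force: 87.8
```

>>> move_arm(
  rows=[
    {"linear": [0.8,0,0],"spin": 0,"gripper": 12},
    {"linear": [0,0,0],"spin": 0,"gripper": 12},
  ],
)

```text
time_s: 14.83
tool_pos: [0.6017, -0.106, 0.1144]
tcp_rot: [-180.0, 0.1, -180.0]
force: [4.2, 0.1, -2.6]
opening: 0.211
finger_force: 87.8
```

>>> move_arm(
  rows=[
    {"linear": [0.8,0,0],"spin": 0,"gripper": 12},
    {"linear": [0,0,0],"spin": 0,"gripper": 12},
  ],
)

```text
time_s: 15.0
tool_pos: [0.6012, -0.106, 0.1144]
tcp_rot: [-180.0, 0.1, -180.0]
force: [5.3, 0.6, -4.0]
opening: 0.209
finger_force: 87.9
```

Hole 4's centre measures about (616, -106), which agrees with the picture. I'm returning the rod.

>>> move_arm(
  rows=[
    {"linear": [-8,0,0],"spin": 0,"gripper": 12},
    {"linear": [-7,0,0],"spin": 0,"gripper": 12},
    {"linear": [0,0,-34],"spin": 0,"gripper": 12},
    {"linear": [0,0,-34],"spin": 0,"gripper": 12},
    {"linear": [0,0,-34],"spin": 0,"gripper": 12},
    {"linear": [16,-32.5,0],"spin": 0,"gripper": 12},
    {"linear": [16,-32.5,0],"spin": 0,"gripper": 12},
    {"linear": [16,-32.5,0],"spin": 0,"gripper": 12},
    {"linear": [16,-32.5,0],"spin": 0,"gripper": 12},
    {"linear": [16,-32.5,0],"spin": 0,"gripper": 12},
  ],
)

```text
time_s: 15.83
tool_pos: [0.5347, -0.2698, 0.2164]
tcp_rot: [180.0, -0.1, -180.0]
force: [1.1, -0.1, -1.6]
opening: 0.21
finger_force: 88.3
```

>>> move_arm(
  rows=[
    {"linear": [16,-32.5,0],"spin": 0,"gripper": 12},
    {"linear": [16,-32.5,0],"spin": 0,"gripper": 12},
    {"linear": [16,-32.5,0],"spin": 0,"gripper": 12},
    {"linear": [0,0,0],"spin": 0,"gripper": 12},
    {"linear": [0,0,0],"spin": 0,"gripper": 12},
  ],
)

```text
time_s: 16.25
tool_pos: [0.4868, -0.3675, 0.216]
tcp_rot: [180.0, -0.1, 179.8]
force: [0.0, 0.0, -1.2]
opening: 0.211
finger_force: 88.4
```

```bash
python3 - <<'E'
from h import *
print(state()["tool_pos"])
s=snapshot("side");cv2.imwrite("pics/g4.png",cv2.resize(s["color"][225:345,210:330],None,fx=5,fy=5,interpolation=cv2.INTER_CUBIC))
E
```

```text
[ 0.48675713 -0.36746244  0.21595499]
```

View pics/g4.png

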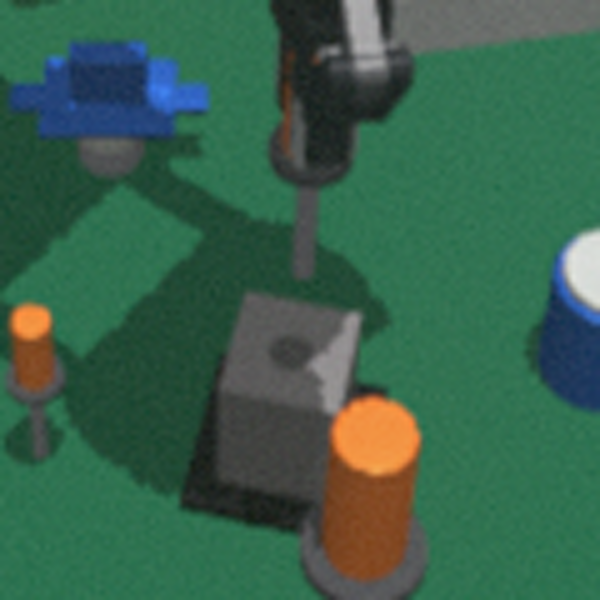

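The picture shows the tip at crop (303,277) above the stand hole (292,350), the same pixel relation as after lifting. I'll correct by 2.5 mm and lower.

>>> move_arm(
  rows=[
    {"linear": [2.5,0.7,0],"spin": 0,"gripper": 12},
    {"linear": [0,0,25],"spin": 0,"gripper": 12},
    {"linear": [0,0,15],"spin": 0,"gripper": 12},
    {"linear": [0,0,10],"spin": 0,"gripper": 12},
    {"linear": [0,0,5],"spin": 0,"gripper": 12},
    {"linear": [0,0,5],"spin": 0,"gripper": 12},
    {"linear": [0,0,0],"spin": 0,"gripper": 12},
  ],
)

```text
time_s: 16.88
tool_pos: [0.4852, -0.3649, 0.156]
tcp_rot: [180.0, -0.0, -180.0]
force: [-1.5, -0.8, -1.0]
opening: 0.21
finger_force: 88.4
```

>>> move_arm(
  rows=[
    {"linear": [0,0,10],"spin": 0,"gripper": 12},
    {"linear": [0,0,15],"spin": 0,"gripper": 12},
    {"linear": [0,0,15],"spin": 0,"gripper": 12},
    {"linear": [0,0,8],"spin": 0,"gripper": 12},
    {"linear": [0,0,4],"spin": 0,"gripper": 12},
    {"linear": [0,0,0],"spin": 0,"gripper": 12},
  ],
)

```text
time_s: 17.38
tool_pos: [0.4849, -0.3652, 0.1038]
tcp_rot: [180.0, -0.0, -180.0]
force: [0.2, 0.2, -1.2]
opening: 0.213
finger_force: 88.4
```

>>> move_arm(
  rows=[
    {"linear": [0.5,-1.3,0],"spin": 0,"gripper": 12},
    {"linear": [0,0,1.5],"spin": 0,"gripper": 12},
    {"linear": [0,0,1],"spin": 0,"gripper": 12},
    {"linear": [0,0,0],"spin": 0,"gripper": 12},
  ],
  newtons=40,
)

```text
time_s: 17.72
tool_pos: [0.4845, -0.3667, 0.1021]
tcp_rot: [-180.0, 0.0, -180.0]
force: [-0.1, -0.7, -1.2]
opening: 0.213
finger_force: 88.4
```

>>> move_arm(
  rows=[
    {"linear": [0,0,0],"spin": 0,"gripper": 28},
    {"linear": [0,0,0],"spin": 0,"gripper": 36},
    {"linear": [0,0,0],"spin": 0,"gripper": 44},
    {"linear": [0,0,0],"spin": 0,"gripper": 44},
    {"linear": [0,0,-10],"spin": 0,"gripper": 44},
    {"linear": [0,0,-35],"spin": 0,"gripper": 44},
    {"linear": [0,0,-35],"spin": 0,"gripper": 44},
    {"linear": [0,0,-30],"spin": 0,"gripper": 44},
  ],
)

```text
time_s: 18.38
tool_pos: [0.4845, -0.3666, 0.2148]
tcp_rot: [-179.9, 0.1, -180.0]
force: [0.6, -0.5, 0.9]
opening: 0.513
finger_force: 0.0
```

```bash
python3 - <<'E'
from meas import *
s=snapshot("side");w=cloud(s);print(state()["tool_pos"])
h=cv2.cvtColor(s["color"],cv2.COLOR_BGR2HSV)
m=(h[...,0]<20)&(h[...,1]>120)&(h[...,2]>60)&(w[...,2]>.111)&(w[...,2]<.125)&(abs(w[...,0]-.483)<.03)&(abs(w[...,1]+.364)<.03)
v,u=np.nonzero(m);print("rod",m.sum(),u.mean(),v.mean(),w[m][:,2].max())
t=snapshot("top")
for c in PT:
    for n,x in(("side",s),("top",t)):
        try:
            d=plate(x,c);print(c,n,d["rib"],d["riba"],d["pl"],d["plsz"],d["pla"],d["ribmed"][2])
        except Exception as e: print(c,n,"?",e)
E
```

```text
[ 0.48582991 -0.36792795  0.22108844]
rod 89 269.0449438202247 280.55056179775283 0.11890515253700129
red side [444.   69.6] -4.0 [444.7  70.4] [47.4 83.3] -1.9 52.3
red top [446.4  70.9] 1.2 [446.3  70.1] [81.5 42.8] 1.2 52.6
yellow side [427.8 -81.7] 2.1 [427.2 -81.6] [86.5 47.1] 3.8 58.8
yellow top [429.  -80.1] 0.5 [427.1 -80.1] [83.7 42.9] 4.0 60.3
blue side [ 434.8 -201.1] -8.4 [ 434.2 -200.8] [46.9 87.2] -9.4 66.0
blue top [ 435.7 -200.1] -8.6 [ 435.2 -200.1] [44.  86.5] -9.6 67.2
white side [0. 0.] 0.0 [412.2 206.4] [17.  33.3] -46.2 nan
white top [445.1 220.2] 9.4 [444.3 220.3] [86.2 44.2] 9.1 74.3
  return _methods._mean(a, axis=axis, dtype=dtype,
  ret = um.true_divide(
```

```bash
cat >> meas.py <<'E'
def ears(s,c,reg=None,base=0.):
    reg=reg or REG[c];h=PT[c]+base;m=masks(s["color"])[c];v,u=np.nonzero(m)
    q=np.array([ray(s,a,b,h)[:2] for a,b in zip(u,v)])*1000;r=np.array(reg)*1000
    q=q[(q[:,0]>r[0])&(q[:,0]<r[1])&(q[:,1]>r[2])&(q[:,1]<r[3])]
    c0=(q.max(0)+q.min(0))/2;a=0.
    for _ in range(5):
        R2=np.array([[np.cos(a),-np.sin(a)],[np.sin(a),np.cos(a)]]);l=(q-c0)@R2
        f=l[(l[:,0]>33)&(abs(l[:,1])<13)];b=l[(l[:,0]<-33)&(abs(l[:,1])<13)]
        d=R2@(f.mean(0)-b.mean(0));a=np.arctan2(d[1],d[0])
        x0=(np.percentile(l[:,0],99.7)+np.percentile(l[:,0],.3))/2;y0=(f[:,1].mean()+b[:,1].mean())/2
        c0=c0+R2@np.array([x0,y0])
    return c0.round(1),np.degrees(a).round(1),len(q),len(f),len(b)
E
python3 - <<'E'
from meas import *
for n in("top","side"):
    s=snapshot(n)
    for c in PT:
        try: print(n,c,ears(s,c))
        except Exception as e: print(n,c,e)
E
```

```text
top red (array([445. ,  71.1]), np.float64(-3.2), 360, 18, 16)
top yellow (array([428.1, -80.5]), np.float64(5.7), 292, 13, 11)
top blue (array([ 434.8, -200.4]), np.float64(-9.9), 407, 22, 22)
top white (array([443.6, 220.3]), np.float64(8.2), 485, 34, 36)
side red (array([444.6,  70.7]), np.float64(-2.3), 315, 13, 11)
side yellow (array([427. , -81.5]), np.float64(4.9), 448, 23, 22)
side blue (array([ 434.2, -201.5]), np.float64(-8.8), 528, 24, 24)
side white (array([nan, nan]), np.float64(nan), 45, 0, 0)meas.py:25: RuntimeWarning: Mean of empty slice.
  d=R2@(f.mean(0)-b.mean(0));a=np.arctan2(d[1],d[0])
  ret = um.true_divide(
meas.py:26: RuntimeWarning: Mean of empty slice.
  x0=(np.percentile(l[:,0],99.7)+np.percentile(l[:,0],.3))/2;y0=(f[:,1].mean()+b[:,1].mean())/2
  ret = ret.dtype.type(ret / rcount)
```

Blue first (bracket 3).

>>> move_arm(
  rows=[
    {"linear": [10.2,33.4,0],"spin": 0,"gripper": 44},
    {"linear": [10.2,33.4,0],"spin": 0,"gripper": 44},
    {"linear": [10.2,33.4,0],"spin": 0,"gripper": 44},
    {"linear": [10.2,33.4,0],"spin": 0,"gripper": 44},
    {"linear": [10.2,33.4,0],"spin": 0,"gripper": 44},
    {"linear": [0,0,0],"spin": 4.7,"gripper": 44},
    {"linear": [0,0,0],"spin": 4.7,"gripper": 44},
    {"linear": [0,0,0],"spin": 0,"gripper": 44},
    {"linear": [0,0,0],"spin": 0,"gripper": 44},
  ],
)

```text
time_s: 19.33
tool_pos: [0.4332, -0.1994, 0.2111]
tcp_rot: [180.0, -0.1, 170.7]
force: [0.0, -0.3, -0.1]
opening: 0.514
finger_force: 0.0
```

>>> move_arm(
  rows=[
    {"linear": [0,0,30],"spin": 0,"gripper": 44},
    {"linear": [0,0,35],"spin": 0,"gripper": 44},
    {"linear": [0,0,35],"spin": 0,"gripper": 44},
    {"linear": [0,0,0],"spin": 0,"gripper": 44},
    {"linear": [0,0,0],"spin": 0,"gripper": 44},
  ],
)

```text
time_s: 19.75
tool_pos: [0.433, -0.1995, 0.1111]
tcp_rot: [179.9, -0.2, 170.7]
force: [0.2, 0.0, 0.6]
opening: 0.52
finger_force: 0.0
```

>>> move_arm(
  rows=[
    {"linear": [-1.8,-1.1,20],"spin": 0,"gripper": 44},
    {"linear": [0,0,15],"spin": 0,"gripper": 44},
    {"linear": [0,0,10],"spin": 0,"gripper": 44},
    {"linear": [0,0,0],"spin": 0,"gripper": 44},
  ],
  newtons=70,
)

```text
time_s: 20.08
tool_pos: [0.4354, -0.2014, 0.0673]
tcp_rot: [-180.0, 0.0, 170.7]
force: [-0.2, 0.7, 0.5]
opening: 0.514
finger_force: 0.0
```

>>> move_arm(
  rows=[
    {"linear": [0,0,0],"spin": 0,"gripper": 4},
    {"linear": [0,0,0],"spin": 0,"gripper": 4},
    {"linear": [0,0,0],"spin": 0,"gripper": 4},
    {"linear": [0,0,0],"spin": 0,"gripper": 4},
    {"linear": [0,0,0],"spin": 0,"gripper": 4},
    {"linear": [0,0,0],"spin": 0,"gripper": 4},
    {"linear": [0,0,0],"spin": 0,"gripper": 4},
  ],
)

```text
time_s: 20.67
tool_pos: [0.4357, -0.2015, 0.0682]
tcp_rot: [-179.9, 0.1, 170.6]
force: [-1.0, 0.6, 7.3]
opening: 0.121
finger_force: 70.9
```

>>> move_arm(
  rows=[
    {"linear": [0,0,-15],"spin": 0,"gripper": 4},
    {"linear": [0,0,-30],"spin": 0,"gripper": 4},
    {"linear": [0,0,-35],"spin": 0,"gripper": 4},
    {"linear": [0,0,0],"spin": 0,"gripper": 4},
    {"linear": [0,0,0],"spin": 0,"gripper": 4},
  ],
)

```text
time_s: 21.08
tool_pos: [0.4356, -0.2013, 0.1486]
tcp_rot: [-179.9, 0.2, 170.6]
force: [-0.1, -0.2, -1.7]
opening: 0.122
finger_force: 69.9
```

```bash
python3 - <<'E'
from meas import *
p=state()["tool_pos"];print(p)
s=snapshot("side");t=snapshot("top")
reg=(.35,.55,-.29,-.1)
for b in(.076,.08,.084): print(b,"side",ears(s,"blue",reg,b),"top",ears(t,"blue",reg,b))
w=cloud(s);m=masks(s["color"])["blue"]&(abs(w[...,0]-.435)<.06)&(abs(w[...,1]+.2)<.06);print(np.percentile(w[m][:,2],[5,30,50,70,95]).round(4))
cv2.imwrite("pics/g5.png",cv2.resize(s["color"][150:270,190:310],None,fx=5,fy=5,interpolation=cv2.INTER_CUBIC))
E
```

```text
[ 0.4355885  -0.20134255  0.14863044]
0.076 side (array([ 470.6, -188. ]), np.float64(0.7), 455, 10, 99) top (array([nan, nan]), np.float64(nan), 69, 0, 0)
0.08 side (array([ 471.5, -188.5]), np.float64(3.2), 465, 9, 96) top (array([nan, nan]), np.float64(nan), 69, 0, 0)
0.084 side (array([ 473.9, -184.2]), np.float64(10.6), 476, 7, 99) top (array([nan, nan]), np.float64(nan), 69, 0, 0)
[0.117  0.1184 0.119  0.1199 0.1401]meas.py:25: RuntimeWarning: Mean of empty slice.
  d=R2@(f.mean(0)-b.mean(0));a=np.arctan2(d[1],d[0])
  ret = um.true_divide(
meas.py:26: RuntimeWarning: Mean of empty slice.
  x0=(np.percentile(l[:,0],99.7)+np.percentile(l[:,0],.3))/2;y0=(f[:,1].mean()+b[:,1].mean())/2
  ret = ret.dtype.type(ret / rcount)
```

View pics/g5.png

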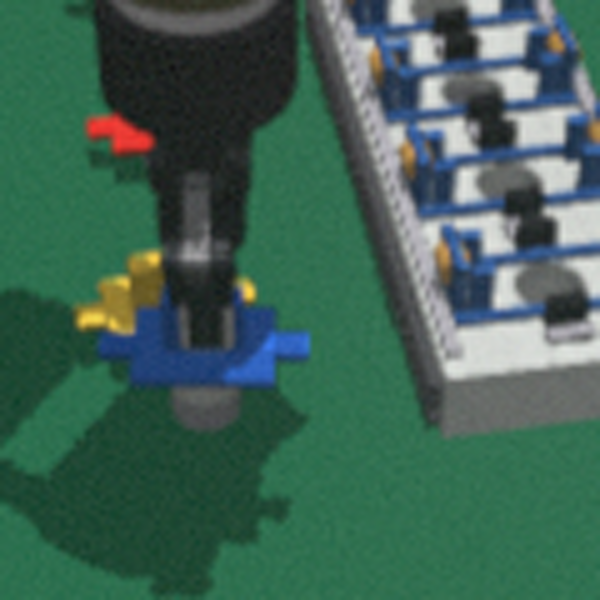

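The picture shows the blue plate held level and centred, ears at crop (115,345) and (295,345). I'm carrying it to bracket 3.

>>> move_arm(
  rows=[
    {"linear": [0,0,-15],"spin": -5.1,"gripper": 4},
    {"linear": [0,0,0],"spin": -5.1,"gripper": 4},
    {"linear": [-26,24.6,0],"spin": 0,"gripper": 4},
    {"linear": [-26,24.6,0],"spin": 0,"gripper": 4},
    {"linear": [-26,24.6,0],"spin": 0,"gripper": 4},
    {"linear": [-26,24.6,0],"spin": 0,"gripper": 4},
    {"linear": [-26,24.6,0],"spin": 0,"gripper": 4},
    {"linear": [-26,24.6,0],"spin": 0,"gripper": 4},
    {"linear": [-26,24.6,0],"spin": 0,"gripper": 4},
    {"linear": [0,0,0],"spin": 0,"gripper": 4},
  ],
)

```text
time_s: 22.02
tool_pos: [0.6171, -0.0219, 0.1596]
tcp_rot: [179.9, -0.1, -178.9]
force: [-1.2, 0.2, -1.9]
opening: 0.121
finger_force: 69.8
```

>>> move_arm(
  rows=[
    {"linear": [0,0,0],"spin": 0,"gripper": 4},
    {"linear": [0,0,0],"spin": 0,"gripper": 4},
  ],
)

```text
time_s: 22.18
tool_pos: [0.6139, -0.0264, 0.1604]
tcp_rot: [180.0, -0.2, -179.2]
force: [0.8, -0.8, -0.8]
opening: 0.12
finger_force: 69.8
```

```bash
python3 - <<'E'
from meas import *
p=state()["tool_pos"];print(p,state()["tcp_rot"])
s=snapshot("side")
cv2.imwrite("pics/g6.png",cv2.resize(s["color"][120:230,240:350],None,fx=5,fy=5,interpolation=cv2.INTER_CUBIC))
E
```

```text
[ 0.61386206 -0.02635742  0.16035124] [ 1.79973744e+02 -1.69577165e-01 -1.79180257e+02]
```

View pics/g6.png

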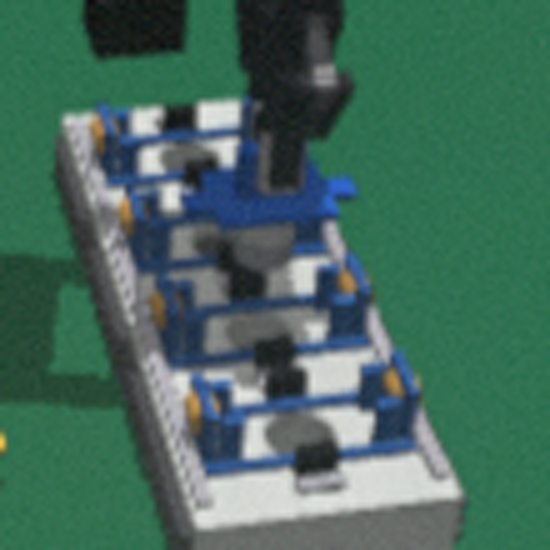

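The plate hovers over hole 3, post at crop (262,245) and the hole below it. I'll lower in stages.

>>> move_arm(
  rows=[
    {"linear": [-1.5,0,15],"spin": 0,"gripper": 4},
    {"linear": [0,0,15],"spin": 0,"gripper": 4},
    {"linear": [0,0,10],"spin": 0,"gripper": 4},
    {"linear": [0,0,5],"spin": 0,"gripper": 4},
    {"linear": [0,0,0],"spin": 0,"gripper": 4},
  ],
)

```text
time_s: 22.65
tool_pos: [0.6153, -0.0267, 0.1157]
tcp_rot: [180.0, -0.1, -179.2]
force: [0.3, 0.1, -1.4]
opening: 0.122
finger_force: 69.8
```

>>> move_arm(
  rows=[
    {"linear": [0,0,3],"spin": 0,"gripper": 4},
    {"linear": [0,0,3],"spin": 0,"gripper": 4},
    {"linear": [0,0,0],"spin": 0,"gripper": 4},
  ],
)

```text
time_s: 22.9
tool_pos: [0.616, -0.0263, 0.1108]
tcp_rot: [-180.0, 0.0, -179.2]
force: [-0.5, 0.2, -0.5]
opening: 0.127
finger_force: 69.8
```

>>> move_arm(
  rows=[
    {"linear": [0,0,3],"spin": 0,"gripper": 4},
    {"linear": [0,0,0],"spin": 0,"gripper": 4},
  ],
)

```text
time_s: 23.07
tool_pos: [0.616, -0.0262, 0.1076]
tcp_rot: [180.0, -0.0, -179.2]
force: [-0.4, 0.3, -1.3]
opening: 0.125
finger_force: 69.8
```

>>> move_arm(
  rows=[
    {"linear": [0,0,3],"spin": 0,"gripper": 4},
    {"linear": [0,0,0],"spin": 0,"gripper": 4},
  ],
)

```text
time_s: 23.23
tool_pos: [0.616, -0.0261, 0.1044]
tcp_rot: [180.0, -0.0, -179.2]
force: [-0.0, 0.0, -1.6]
opening: 0.122
finger_force: 69.8
```

>>> move_arm(
  rows=[
    {"linear": [0,0,3],"spin": 0,"gripper": 4},
    {"linear": [0,0,0],"spin": 0,"gripper": 4},
  ],
)

```text
time_s: 23.4
tool_pos: [0.6159, -0.0262, 0.1014]
tcp_rot: [180.0, -0.0, -179.2]
force: [-1.0, -0.4, -1.4]
opening: 0.121
finger_force: 69.9
```

>>> move_arm(
  rows=[
    {"linear": [0,0,3],"spin": 0,"gripper": 4},
    {"linear": [0,0,0],"spin": 0,"gripper": 4},
  ],
)

```text
time_s: 23.57
tool_pos: [0.6161, -0.0262, 0.0987]
tcp_rot: [-180.0, 0.0, -179.2]
force: [-0.6, 0.7, -0.1]
opening: 0.128
finger_force: 70.0
```

>>> move_arm(
  rows=[
    {"linear": [0,0,3],"spin": 0,"gripper": 4},
    {"linear": [0,0,0],"spin": 0,"gripper": 4},
  ],
)

```text
time_s: 23.73
tool_pos: [0.616, -0.0262, 0.0954]
tcp_rot: [180.0, -0.0, -179.2]
force: [-0.5, 0.2, -0.3]
opening: 0.126
finger_force: 70.0
```

>>> move_arm(
  rows=[
    {"linear": [0,0,3],"spin": 0,"gripper": 4},
    {"linear": [0,0,0],"spin": 0,"gripper": 4},
  ],
)

```text
time_s: 23.9
tool_pos: [0.6159, -0.0262, 0.0922]
tcp_rot: [180.0, -0.0, -179.2]
force: [0.0, -1.0, -1.0]
opening: 0.119
finger_force: 69.9
```

>>> move_arm(
  rows=[
    {"linear": [0,0,3],"spin": 0,"gripper": 4},
    {"linear": [0,0,0],"spin": 0,"gripper": 4},
  ],
)

```text
time_s: 24.07
tool_pos: [0.6158, -0.0262, 0.089]
tcp_rot: [180.0, -0.1, -179.2]
force: [-0.4, -0.6, -2.6]
opening: 0.118
finger_force: 69.7
```

>>> move_arm(
  rows=[
    {"linear": [0,0,2],"spin": 0,"gripper": 4},
    {"linear": [0,0,0],"spin": 0,"gripper": 4},
  ],
)

```text
time_s: 24.23
tool_pos: [0.6158, -0.0261, 0.0872]
tcp_rot: [180.0, -0.1, -179.2]
force: [-0.0, 0.2, -1.5]
opening: 0.123
finger_force: 69.7
```

>>> move_arm(
  rows=[
    {"linear": [0,0,1],"spin": 0,"gripper": 4},
    {"linear": [0,0,0],"spin": 0,"gripper": 4},
  ],
)

```text
time_s: 24.4
tool_pos: [0.6161, -0.0262, 0.0866]
tcp_rot: [180.0, -0.0, -179.2]
force: [0.3, 0.4, -1.2]
opening: 0.12
finger_force: 69.7
```

>>> move_arm(
  rows=[
    {"linear": [0,0,1],"spin": 0,"gripper": 4},
    {"linear": [0,0,0],"spin": 0,"gripper": 4},
  ],
)

```text
time_s: 24.57
tool_pos: [0.6163, -0.0262, 0.0863]
tcp_rot: [-180.0, 0.0, -179.2]
force: [-0.7, 0.9, 1.3]
opening: 0.121
finger_force: 70.4
```

>>> move_arm(
  rows=[
    {"linear": [0,0,1],"spin": 0,"gripper": 4},
    {"linear": [0,0,0],"spin": 0,"gripper": 4},
  ],
)

```text
time_s: 24.73
tool_pos: [0.6164, -0.0261, 0.0863]
tcp_rot: [-180.0, 0.1, -179.2]
force: [-2.6, 0.4, 9.3]
opening: 0.125
finger_force: 71.5
```

Blue is seated at TCP 0.0863 (predicted 0.0862). Release, then on to yellow.

>>> move_arm(
  rows=[
    {"linear": [0,0,-1.5],"spin": 0,"gripper": 4},
    {"linear": [0,0,0],"spin": 0,"gripper": 20},
    {"linear": [0,0,0],"spin": 0,"gripper": 34},
    {"linear": [0,0,0],"spin": 0,"gripper": 34},
    {"linear": [0,0,0],"spin": 0,"gripper": 34},
    {"linear": [0,0,-15],"spin": 0,"gripper": 34},
    {"linear": [0,0,-30],"spin": 0,"gripper": 34},
    {"linear": [0,0,-35],"spin": 0,"gripper": 34},
    {"linear": [0,0,-35],"spin": 0,"gripper": 34},
    {"linear": [0,0,0],"spin": 0,"gripper": 34},
  ],
)

```text
time_s: 25.57
tool_pos: [0.6182, -0.0266, 0.2085]
tcp_rot: [-179.8, 0.7, -179.2]
force: [-0.4, -0.3, 0.8]
opening: 0.396
finger_force: 0.0
```

>>> move_arm(
  rows=[
    {"linear": [37.9,-10.4,0],"spin": 0,"gripper": 44},
    {"linear": [37.9,-10.4,0],"spin": 0,"gripper": 44},
    {"linear": [37.9,-10.4,0],"spin": 0,"gripper": 44},
    {"linear": [37.9,-10.4,0],"spin": 0,"gripper": 44},
    {"linear": [37.9,-10.4,0],"spin": 0,"gripper": 44},
    {"linear": [0,0,0],"spin": -4.5,"gripper": 44},
    {"linear": [0,0,0],"spin": 0,"gripper": 44},
    {"linear": [0,0,0],"spin": 0,"gripper": 44},
  ],
)

```text
time_s: 26.23
tool_pos: [0.4279, -0.0811, 0.2016]
tcp_rot: [-180.0, 0.1, -174.8]
force: [0.6, 0.6, 0.8]
opening: 0.516
finger_force: 0.0
```

```bash
python3 - <<'E' 2>/dev/null
from meas import *
p=state()["tool_pos"];print(p,state()["tcp_rot"])
s=snapshot("side");t=snapshot("top")
for n,x in(("s",s),("t",t)):
  for c in ("red","yellow","white"): print(n,c,ears(x,c))
  print("blue",ears(x,"blue",(.55,.68,-.055,0.003),.018))
w=cloud(s);m=(abs(w[...,0]-.615)<.015)&(w[...,1]>-.05)&(w[...,1]<-.034);m1=(abs(w[...,0]-.615)<.03)&(abs(w[...,1]+.026)<.02)&(w[...,2]>.05)&(w[...,2]<.07);print("plate z",np.median(w[m1][:,2]),"rib",np.percentile(w[(abs(w[...,0]-.615)<.02)&(abs(w[...,1]+.026)<.01)][:,2],90))
cv2.imwrite("pics/g7.png",cv2.resize(s["color"][120:230,240:350],None,fx=5,fy=5,interpolation=cv2.INTER_CUBIC))
E
```

```text
[ 0.42785065 -0.08113358  0.20159588] [-1.79964329e+02  6.91973269e-02 -1.74821543e+02]
s red (array([444.6,  70.7]), np.float64(-2.3), 273, 13, 11)
s yellow (array([427. , -81.5]), np.float64(4.9), 441, 23, 20)
s white (array([nan, nan]), np.float64(nan), 108, 0, 0)
blue (array([616.3, -30.3]), np.float64(1.3), 442, 41, 36)
t red (array([444.9,  71.2]), np.float64(-3.3), 361, 18, 18)
```

>>> move_arm(
  rows=[
    {"linear": [0,0,30],"spin": 0,"gripper": 44},
    {"linear": [0,0,35],"spin": 0,"gripper": 44},
    {"linear": [0,0,35],"spin": 0,"gripper": 44},
    {"linear": [0,0,20],"spin": 0,"gripper": 44},
    {"linear": [0,0,14],"spin": 0,"gripper": 44},
    {"linear": [0,0,8],"spin": 0,"gripper": 44},
    {"linear": [0,0,0],"spin": 0,"gripper": 44},
    {"linear": [0,0,0],"spin": 0,"gripper": 44},
  ],
)

```text
time_s: 27.0
tool_pos: [0.4279, -0.0809, 0.0594]
tcp_rot: [-180.0, 0.0, -174.7]
force: [-0.3, 0.4, -0.8]
opening: 0.514
finger_force: 0.0
```

>>> move_arm(
  rows=[
    {"linear": [0,0,0],"spin": 0,"gripper": 4},
    {"linear": [0,0,0],"spin": 0,"gripper": 4},
    {"linear": [0,0,0],"spin": 0,"gripper": 4},
    {"linear": [0,0,0],"spin": 0,"gripper": 4},
    {"linear": [0,0,0],"spin": 0,"gripper": 4},
    {"linear": [0,0,0],"spin": 0,"gripper": 4},
    {"linear": [0,0,0],"spin": 0,"gripper": 4},
  ],
)

```text
time_s: 27.58
tool_pos: [0.4277, -0.081, 0.0601]
tcp_rot: [-180.0, 0.1, -174.7]
force: [-0.6, 1.7, 6.0]
opening: 0.121
finger_force: 70.6
```

>>> move_arm(
  rows=[
    {"linear": [0,0,-15],"spin": 0,"gripper": 4},
    {"linear": [0,0,-30],"spin": 0,"gripper": 4},
    {"linear": [0,0,-35],"spin": 0,"gripper": 4},
    {"linear": [0,0,-20],"spin": 0,"gripper": 4},
    {"linear": [0,0,0],"spin": 4.3,"gripper": 4},
    {"linear": [0,0,0],"spin": 0,"gripper": 4},
    {"linear": [0,0,0],"spin": 0,"gripper": 4},
  ],
)

```text
time_s: 28.17
tool_pos: [0.427, -0.0807, 0.1592]
tcp_rot: [180.0, -0.0, -178.9]
force: [0.1, 0.4, -1.4]
opening: 0.123
finger_force: 69.6
```

```bash
python3 - <<'E'
from meas import *
print(state()["tool_pos"],state()["tcp_rot"])
s=snapshot("side");t=snapshot("top")
for n,x in(("s",s),("t",t)):
    try: print(n,"blue",ears(x,"blue",(.55,.68,-.055,0.003),.018))
    except Exception as e: print(e)
for c in ("red","white"): print(c,ears(t,c))
w=cloud(s);m1=(abs(w[...,0]-.615)<.03)&(abs(w[...,1]+.026)<.02)&(w[...,2]>.05)&(w[...,2]<.07);print("plate z",np.median(w[m1][:,2]),"rib",np.percentile(w[(abs(w[...,0]-.615)<.02)&(abs(w[...,1]+.026)<.01)][:,2],90))
cv2.imwrite("pics/g7.png",cv2.resize(s["color"][120:230,210:350],None,fx=5,fy=5,interpolation=cv2.INTER_CUBIC))
E
```

```text
[ 0.42701464 -0.08073066  0.15918683] [ 1.79992831e+02 -2.12555503e-02 -1.78888703e+02]
s blue (array([616.1, -29.2]), np.float64(4.1), 448, 39, 37)
t blue (array([613.5, -35.1]), np.float64(-1.9), 442, 36, 26)
red (array([444.9,  71.2]), np.float64(-3.3), 361, 18, 18)
white (array([432.8, 247.7]), np.float64(8.6), 478, 32, 30)
plate z 0.05691637231599045 rib 0.0847208430327822
```

View pics/g7.png

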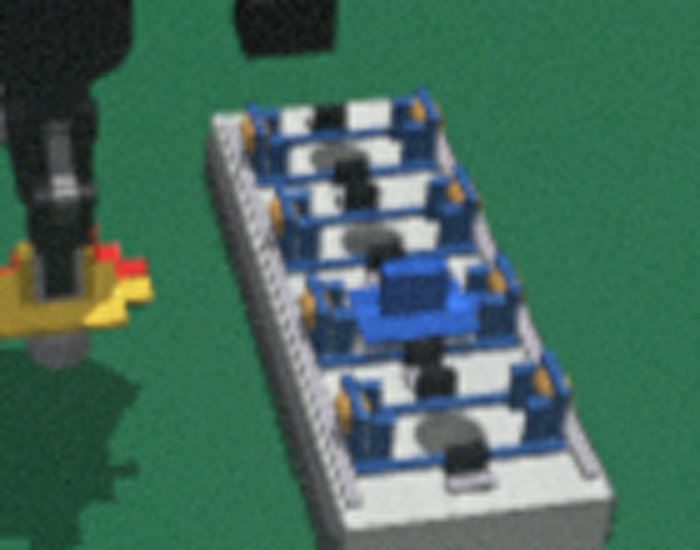

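Blue is seated: plate at 56.9 mm, rib 85 mm, ears in the slots at (360,300)/(465,290). White has been knocked to (432.8, 247.7). Now yellow goes to bracket 1.

>>> move_arm(
  rows=[
    {"linear": [-23.8,26.4,0],"spin": 0,"gripper": 4},
    {"linear": [-23.8,26.4,0],"spin": 0,"gripper": 4},
    {"linear": [-23.8,26.4,0],"spin": 0,"gripper": 4},
    {"linear": [-23.8,26.4,0],"spin": 0,"gripper": 4},
    {"linear": [-23.8,26.4,0],"spin": 0,"gripper": 4},
    {"linear": [-23.8,26.4,0],"spin": 0,"gripper": 4},
    {"linear": [-23.8,26.4,0],"spin": 0,"gripper": 4},
    {"linear": [-23.8,26.4,0],"spin": 0,"gripper": 4},
    {"linear": [0,0,0],"spin": 0,"gripper": 4},
    {"linear": [0,0,0],"spin": 0,"gripper": 4},
  ],
)

```text
time_s: 29.1
tool_pos: [0.6141, 0.1349, 0.1575]
tcp_rot: [-180.0, -0.1, -178.8]
force: [-0.1, -0.9, -0.9]
opening: 0.124
finger_force: 69.7
```

>>> move_arm(
  rows=[
    {"linear": [0,0,15],"spin": 0,"gripper": 4},
    {"linear": [0,0,0],"spin": 0,"gripper": 4},
    {"linear": [0,0,0],"spin": 0,"gripper": 4},
  ],
)

```text
time_s: 29.35
tool_pos: [0.6131, 0.1328, 0.1435]
tcp_rot: [-180.0, -0.2, -179.0]
force: [-0.7, -0.2, -1.1]
opening: 0.122
finger_force: 69.6
```

>>> move_arm(
  rows=[
    {"linear": [0,1,15],"spin": 0,"gripper": 4},
    {"linear": [0,0,15],"spin": 0,"gripper": 4},
    {"linear": [0,0,8],"spin": 0,"gripper": 4},
    {"linear": [0,0,0],"spin": 0,"gripper": 4},
    {"linear": [0,0,0],"spin": 0,"gripper": 4},
  ],
)

```text
time_s: 29.77
tool_pos: [0.614, 0.1343, 0.1068]
tcp_rot: [-180.0, -0.0, -179.0]
force: [0.6, -0.6, -0.4]
opening: 0.124
finger_force: 69.6
```

>>> move_arm(
  rows=[
    {"linear": [0,0,3],"spin": 0,"gripper": 4},
    {"linear": [0,0,2],"spin": 0,"gripper": 4},
    {"linear": [0,0,0],"spin": 0,"gripper": 4},
  ],
)

```text
time_s: 30.02
tool_pos: [0.6142, 0.1346, 0.1022]
tcp_rot: [-180.0, 0.1, -179.0]
force: [-2.5, -0.6, 4.3]
opening: 0.119
finger_force: 70.3
```

>>> move_arm(
  rows=[
    {"linear": [0,0,2],"spin": 0,"gripper": 4},
    {"linear": [0,0,2],"spin": 0,"gripper": 4},
    {"linear": [0,0,0],"spin": 0,"gripper": 4},
  ],
)

```text
time_s: 30.27
tool_pos: [0.614, 0.1348, 0.0989]
tcp_rot: [180.0, 0.1, -179.0]
force: [-4.9, -0.2, 4.0]
opening: 0.124
finger_force: 70.5
```

>>> move_arm(
  rows=[
    {"linear": [1,0,0],"spin": 0,"gripper": 4},
    {"linear": [0.7,0,0],"spin": 0,"gripper": 4},
    {"linear": [0,0,0],"spin": 0,"gripper": 4},
  ],
)

```text
time_s: 30.52
tool_pos: [0.6124, 0.1347, 0.0977]
tcp_rot: [180.0, 0.1, -179.0]
force: [-2.5, 0.0, 2.6]
opening: 0.126
finger_force: 70.3
```

>>> move_arm(
  rows=[
    {"linear": [0,0,2],"spin": 0,"gripper": 4},
    {"linear": [0,0,0],"spin": 0,"gripper": 4},
  ],
)

```text
time_s: 30.68
tool_pos: [0.6122, 0.1346, 0.0949]
tcp_rot: [-180.0, -0.0, -179.0]
force: [-1.6, 0.5, 1.6]
opening: 0.123
finger_force: 70.1
```

>>> move_arm(
  rows=[
    {"linear": [0,0,2],"spin": 0,"gripper": 4},
    {"linear": [0,0,0],"spin": 0,"gripper": 4},
  ],
)

```text
time_s: 30.85
tool_pos: [0.6121, 0.1346, 0.0927]
tcp_rot: [-180.0, -0.0, -179.0]
force: [-1.7, 0.4, -0.5]
opening: 0.119
finger_force: 69.9
```

>>> move_arm(
  rows=[
    {"linear": [0,0,2],"spin": 0,"gripper": 4},
    {"linear": [0,0,2],"spin": 0,"gripper": 4},
    {"linear": [0,0,0],"spin": 0,"gripper": 4},
  ],
)

```text
time_s: 31.1
tool_pos: [0.612, 0.1346, 0.0885]
tcp_rot: [-180.0, -0.1, -179.0]
force: [-0.3, 0.8, -3.0]
opening: 0.121
finger_force: 69.6
```

>>> move_arm(
  rows=[
    {"linear": [0,0,2],"spin": 0,"gripper": 4},
    {"linear": [0,0,1],"spin": 0,"gripper": 4},
    {"linear": [0,0,0],"spin": 0,"gripper": 4},
  ],
)

```text
time_s: 31.35
tool_pos: [0.612, 0.1346, 0.0858]
tcp_rot: [-180.0, -0.1, -179.0]
force: [-1.4, 0.3, -2.4]
opening: 0.122
finger_force: 69.5
```

>>> move_arm(
  rows=[
    {"linear": [0,0,1],"spin": 0,"gripper": 4},
    {"linear": [0,0,0],"spin": 0,"gripper": 4},
  ],
)

```text
time_s: 31.52
tool_pos: [0.6123, 0.1346, 0.0853]
tcp_rot: [180.0, 0.0, -179.0]
force: [-0.1, -0.1, -2.3]
opening: 0.122
finger_force: 69.5
```

>>> move_arm(
  rows=[
    {"linear": [0,0,1],"spin": 0,"gripper": 4},
    {"linear": [0,0,0],"spin": 0,"gripper": 4},
  ],
)

```text
time_s: 31.68
tool_pos: [0.6125, 0.1347, 0.0851]
tcp_rot: [180.0, 0.1, -179.0]
force: [-3.2, -0.1, 4.6]
opening: 0.119
finger_force: 70.3
```

>>> move_arm(
  rows=[
    {"linear": [0,0,1],"spin": 0,"gripper": 4},
    {"linear": [0,0,0],"spin": 0,"gripper": 4},
  ],
)

```text
time_s: 31.85
tool_pos: [0.6125, 0.1347, 0.0851]
tcp_rot: [-180.0, 0.1, -179.0]
force: [-4.9, 0.8, 11.5]
opening: 0.12
finger_force: 71.5
```

Yellow is seated at 0.0851. Next, red.

>>> move_arm(
  rows=[
    {"linear": [0,0,-1.5],"spin": 0,"gripper": 4},
    {"linear": [0,0,0],"spin": 0,"gripper": 20},
    {"linear": [0,0,0],"spin": 0,"gripper": 34},
    {"linear": [0,0,0],"spin": 0,"gripper": 34},
    {"linear": [0,0,0],"spin": 0,"gripper": 34},
    {"linear": [0,0,-15],"spin": 0,"gripper": 34},
    {"linear": [0,0,-30],"spin": 0,"gripper": 34},
    {"linear": [0,0,-35],"spin": 0,"gripper": 34},
    {"linear": [0,0,-35],"spin": 0,"gripper": 34},
    {"linear": [0,0,0],"spin": 0,"gripper": 34},
  ],
)

```text
time_s: 32.68
tool_pos: [0.6146, 0.1348, 0.2072]
tcp_rot: [180.0, 0.7, -179.0]
force: [0.5, -0.4, 0.5]
opening: 0.397
finger_force: 0.0
```

>>> move_arm(
  rows=[
    {"linear": [33.7,-12.1,0],"spin": 0,"gripper": 44},
    {"linear": [33.7,-12.1,0],"spin": 0,"gripper": 44},
    {"linear": [33.7,-12.1,0],"spin": 0,"gripper": 44},
    {"linear": [33.7,-12.1,0],"spin": 0,"gripper": 44},
    {"linear": [33.7,-12.1,0],"spin": 0,"gripper": 44},
    {"linear": [0,0,0],"spin": 3.9,"gripper": 44},
    {"linear": [0,0,0],"spin": 0,"gripper": 44},
    {"linear": [0,0,0],"spin": 0,"gripper": 44},
  ],
)

```text
time_s: 33.35
tool_pos: [0.4455, 0.0711, 0.2001]
tcp_rot: [-180.0, 0.1, 177.2]
force: [0.1, -0.2, 0.1]
opening: 0.514
finger_force: 0.0
```

```bash
python3 - <<'E'
from meas import *
print(state()["tool_pos"],state()["tcp_rot"])
s=snapshot("side");t=snapshot("top");w=cloud(s)
print("red",ears(s,"red"));m1=(abs(w[...,0]-.6125)<.03)&(abs(w[...,1]-.1346)<.02)&(w[...,2]>.05)&(w[...,2]<.07)&masks(s["color"])["yellow"];print("plate z",np.median(w[m1][:,2]),"rib",np.percentile(w[(abs(w[...,0]-.6125)<.02)&(abs(w[...,1]-.1346)<.01)][:,2],90))
try: print("white",ears(s,"white",(.36,.51,.18,.31)))
except Exception as e: print(e)
print("white",ears(t,"white",(.36,.51,.18,.31)))
E
```

```text
[0.44552661 0.07105883 0.20014443] [-1.79999236e+02  9.20239637e-02  1.77183043e+02]
red (array([444.5,  70.3]), np.float64(-1.8), 308, 13, 12)
plate z 0.056983669683301263 rib 0.08433093361901989
white (array([431.6, 247.3]), np.float64(5.2), 263, 13, 15)
white (array([nan, nan]), np.float64(nan), 1268, 0, 0)meas.py:25: RuntimeWarning: Mean of empty slice.
  d=R2@(f.mean(0)-b.mean(0));a=np.arctan2(d[1],d[0])
  ret = um.true_divide(
meas.py:26: RuntimeWarning: Mean of empty slice.
  x0=(np.percentile(l[:,0],99.7)+np.percentile(l[:,0],.3))/2;y0=(f[:,1].mean()+b[:,1].mean())/2
  ret = ret.dtype.type(ret / rcount)
```

>>> move_arm(
  rows=[
    {"linear": [0.4,0,30],"spin": 0,"gripper": 44},
    {"linear": [0,0,35],"spin": 0,"gripper": 44},
    {"linear": [0,0,35],"spin": 0,"gripper": 44},
    {"linear": [0,0,25],"spin": 0,"gripper": 44},
    {"linear": [0,0,15],"spin": 0,"gripper": 44},
    {"linear": [0,0,8],"spin": 0,"gripper": 44},
    {"linear": [0,0,0],"spin": 0,"gripper": 44},
    {"linear": [0,0,0],"spin": 0,"gripper": 44},
  ],
)

```text
time_s: 34.12
tool_pos: [0.4451, 0.0713, 0.052]
tcp_rot: [-180.0, 0.0, 177.2]
force: [0.4, -0.6, 1.2]
opening: 0.514
finger_force: 0.0
```

>>> move_arm(
  rows=[
    {"linear": [0,0,0],"spin": 0,"gripper": 4},
    {"linear": [0,0,0],"spin": 0,"gripper": 4},
    {"linear": [0,0,0],"spin": 0,"gripper": 4},
    {"linear": [0,0,0],"spin": 0,"gripper": 4},
    {"linear": [0,0,0],"spin": 0,"gripper": 4},
    {"linear": [0,0,0],"spin": 0,"gripper": 4},
    {"linear": [0,0,0],"spin": 0,"gripper": 4},
  ],
)

```text
time_s: 34.7
tool_pos: [0.445, 0.0712, 0.0527]
tcp_rot: [-180.0, 0.1, 177.1]
force: [-0.5, 1.1, 6.5]
opening: 0.125
finger_force: 69.8
```

>>> move_arm(
  rows=[
    {"linear": [0,0,-15],"spin": 0,"gripper": 4},
    {"linear": [0,0,-30],"spin": 0,"gripper": 4},
    {"linear": [0,0,-35],"spin": 0,"gripper": 4},
    {"linear": [0,0,-20],"spin": 0,"gripper": 4},
    {"linear": [0,0,0],"spin": -3.7,"gripper": 4},
    {"linear": [0,0,0],"spin": 0,"gripper": 4},
    {"linear": [0,0,0],"spin": 0,"gripper": 4},
  ],
)

```text
time_s: 35.28
tool_pos: [0.4441, 0.0712, 0.1517]
tcp_rot: [180.0, -0.0, -179.3]
force: [-0.1, -0.0, -1.3]
opening: 0.125
finger_force: 68.9
```

>>> move_arm(
  rows=[
    {"linear": [-33.9,-3.8,0],"spin": 0,"gripper": 4},
    {"linear": [-33.9,-3.8,0],"spin": 0,"gripper": 4},
    {"linear": [-33.9,-3.8,0],"spin": 0,"gripper": 4},
    {"linear": [-33.9,-3.8,0],"spin": 0,"gripper": 4},
    {"linear": [-33.9,-3.8,0],"spin": 0,"gripper": 4},
    {"linear": [0,0,0],"spin": 0,"gripper": 4},
    {"linear": [0,0,10],"spin": 0,"gripper": 4},
    {"linear": [0,0,10],"spin": 0,"gripper": 4},
    {"linear": [0,0,0],"spin": 0,"gripper": 4},
    {"linear": [0,0,0],"spin": 0,"gripper": 4},
  ],
)

```text
time_s: 36.12
tool_pos: [0.6129, 0.0548, 0.1307]
tcp_rot: [180.0, -0.2, -179.2]
force: [0.1, 0.4, -1.1]
opening: 0.127
finger_force: 68.9
```

>>> move_arm(
  rows=[
    {"linear": [0,-0.5,12],"spin": 0,"gripper": 4},
    {"linear": [0,0,10],"spin": 0,"gripper": 4},
    {"linear": [0,0,0],"spin": 0,"gripper": 4},
    {"linear": [0,0,0],"spin": 0,"gripper": 4},
  ],
)

```text
time_s: 36.45
tool_pos: [0.6138, 0.0542, 0.1096]
tcp_rot: [180.0, -0.1, -179.2]
force: [0.1, 0.0, -0.7]
opening: 0.124
finger_force: 68.9
```

>>> move_arm(
  rows=[
    {"linear": [0,0,2],"spin": 0,"gripper": 4},
    {"linear": [0,0,2],"spin": 0,"gripper": 4},
    {"linear": [0,0,0],"spin": 0,"gripper": 4},
  ],
)

```text
time_s: 36.7
tool_pos: [0.6142, 0.0541, 0.1058]
tcp_rot: [180.0, 0.0, -179.2]
force: [-0.3, 0.1, -1.0]
opening: 0.12
finger_force: 68.9
```

>>> move_arm(
  rows=[
    {"linear": [0,0,2],"spin": 0,"gripper": 4},
    {"linear": [0,0,0],"spin": 0,"gripper": 4},
  ],
)

```text
time_s: 36.87
tool_pos: [0.6142, 0.0541, 0.1037]
tcp_rot: [180.0, -0.0, -179.2]
force: [-0.5, -0.4, -1.3]
opening: 0.126
finger_force: 68.9
```

>>> move_arm(
  rows=[
    {"linear": [0,0,2],"spin": 0,"gripper": 4},
    {"linear": [0,0,0],"spin": 0,"gripper": 4},
  ],
)

```text
time_s: 37.03
tool_pos: [0.6141, 0.0541, 0.1015]
tcp_rot: [180.0, -0.0, -179.2]
force: [-0.6, 0.5, -1.7]
opening: 0.127
finger_force: 68.9
```

>>> move_arm(
  rows=[
    {"linear": [0.2,0,2],"spin": 0,"gripper": 4},
    {"linear": [0,0,0],"spin": 0,"gripper": 4},
  ],
)

```text
time_s: 37.2
tool_pos: [0.6138, 0.0541, 0.0998]
tcp_rot: [-180.0, -0.0, -179.2]
force: [-2.7, 0.5, 0.2]
opening: 0.123
finger_force: 69.4
```

>>> move_arm(
  rows=[
    {"linear": [0,0,2],"spin": 0,"gripper": 4},
    {"linear": [0,0,0],"spin": 0,"gripper": 4},
  ],
)

```text
time_s: 37.37
tool_pos: [0.6137, 0.0541, 0.0976]
tcp_rot: [180.0, -0.0, -179.2]
force: [-2.1, -0.0, 1.4]
opening: 0.129
finger_force: 69.4
```

>>> move_arm(
  rows=[
    {"linear": [0,0,2],"spin": 0,"gripper": 4},
    {"linear": [0,0,0],"spin": 0,"gripper": 4},
  ],
)

```text
time_s: 37.53
tool_pos: [0.6139, 0.0541, 0.0955]
tcp_rot: [180.0, -0.0, -179.2]
force: [-1.4, -0.5, 0.6]
opening: 0.122
finger_force: 69.3
```

>>> move_arm(
  rows=[
    {"linear": [0,0,2],"spin": 0,"gripper": 4},
    {"linear": [0,0,0],"spin": 0,"gripper": 4},
  ],
)

```text
time_s: 37.7
tool_pos: [0.6139, 0.0541, 0.0934]
tcp_rot: [180.0, -0.0, -179.2]
force: [-1.4, -0.6, -0.4]
opening: 0.128
finger_force: 69.2
```

>>> move_arm(
  rows=[
    {"linear": [0.3,0,2],"spin": 0,"gripper": 4},
    {"linear": [0,0,0],"spin": 0,"gripper": 4},
  ],
)

```text
time_s: 37.87
tool_pos: [0.6136, 0.0541, 0.0914]
tcp_rot: [180.0, -0.0, -179.2]
force: [-1.2, 0.4, -0.5]
opening: 0.124
finger_force: 69.1
```

>>> move_arm(
  rows=[
    {"linear": [0,0,2],"spin": 0,"gripper": 4},
    {"linear": [0,0,0],"spin": 0,"gripper": 4},
  ],
)

```text
time_s: 38.03
tool_pos: [0.6136, 0.0541, 0.0893]
tcp_rot: [180.0, -0.0, -179.2]
force: [-1.2, -0.6, -1.7]
opening: 0.123
finger_force: 69.0
```

>>> move_arm(
  rows=[
    {"linear": [0,0,2],"spin": 0,"gripper": 4},
    {"linear": [0,0,0],"spin": 0,"gripper": 4},
  ],
)

```text
time_s: 38.2
tool_pos: [0.6134, 0.0541, 0.0872]
tcp_rot: [180.0, -0.1, -179.2]
force: [-1.4, 0.2, -2.2]
opening: 0.123
finger_force: 68.8
```

>>> move_arm(
  rows=[
    {"linear": [0,0,1.5],"spin": 0,"gripper": 4},
    {"linear": [0,0,0],"spin": 0,"gripper": 4},
  ],
)

```text
time_s: 38.37
tool_pos: [0.6134, 0.0541, 0.0857]
tcp_rot: [180.0, -0.1, -179.2]
force: [-1.4, 0.0, -3.5]
opening: 0.122
finger_force: 68.7
```

>>> move_arm(
  rows=[
    {"linear": [0,0,1],"spin": 0,"gripper": 4},
    {"linear": [0,0,0],"spin": 0,"gripper": 4},
  ],
)

```text
time_s: 38.53
tool_pos: [0.6138, 0.0541, 0.0851]
tcp_rot: [180.0, -0.0, -179.2]
force: [-1.4, -0.2, -2.1]
opening: 0.126
finger_force: 68.8
```

>>> move_arm(
  rows=[
    {"linear": [0,0,1],"spin": 0,"gripper": 4},
    {"linear": [0,0,0],"spin": 0,"gripper": 4},
  ],
)

```text
time_s: 38.7
tool_pos: [0.6139, 0.0541, 0.0848]
tcp_rot: [-180.0, 0.0, -179.2]
force: [-2.2, -0.5, 1.8]
opening: 0.12
finger_force: 69.2
```

>>> move_arm(
  rows=[
    {"linear": [0,0,1],"spin": 0,"gripper": 4},
    {"linear": [0,0,0],"spin": 0,"gripper": 4},
  ],
)

```text
time_s: 38.87
tool_pos: [0.6139, 0.0541, 0.0847]
tcp_rot: [-180.0, 0.1, -179.2]
force: [-4.9, 0.9, 9.5]
opening: 0.125
finger_force: 70.4
```

>>> move_arm(
  rows=[
    {"linear": [0,0,-1.5],"spin": 0,"gripper": 4},
    {"linear": [0,0,0],"spin": 0,"gripper": 20},
    {"linear": [0,0,0],"spin": 0,"gripper": 34},
    {"linear": [0,0,0],"spin": 0,"gripper": 34},
    {"linear": [0,0,0],"spin": 0,"gripper": 34},
    {"linear": [0,0,-15],"spin": 0,"gripper": 34},
    {"linear": [0,0,-30],"spin": 0,"gripper": 34},
    {"linear": [0,0,-35],"spin": 0,"gripper": 34},
    {"linear": [0,0,-35],"spin": 0,"gripper": 34},
    {"linear": [0,0,0],"spin": 0,"gripper": 34},
  ],
)

```text
time_s: 39.7
tool_pos: [0.6161, 0.0539, 0.2071]
tcp_rot: [-179.9, 0.7, -179.2]
force: [0.9, -0.1, 0.9]
opening: 0.396
finger_force: 0.0
```

>>> move_arm(
  rows=[
    {"linear": [25.6,28,0],"spin": 0,"gripper": 44},
    {"linear": [25.6,28,0],"spin": 0,"gripper": 44},
    {"linear": [25.6,28,0],"spin": 0,"gripper": 44},
    {"linear": [25.6,28,0],"spin": 0,"gripper": 44},
    {"linear": [25.6,28,0],"spin": 0,"gripper": 44},
    {"linear": [25.6,28,0],"spin": 0,"gripper": 44},
    {"linear": [25.6,28,0],"spin": 0,"gripper": 44},
    {"linear": [0,0,0],"spin": -7.1,"gripper": 44},
    {"linear": [0,0,0],"spin": 0,"gripper": 44},
    {"linear": [0,0,0],"spin": 0,"gripper": 44},
  ],
)

```text
time_s: 40.53
tool_pos: [0.4321, 0.2475, 0.1999]
tcp_rot: [-180.0, 0.0, -172.2]
force: [-0.3, -0.5, 0.7]
opening: 0.513
finger_force: 0.0
```

```bash
python3 - <<'E' 2>/dev/null
from meas import *
print(state()["tool_pos"],state()["tcp_rot"])
s=snapshot("side");w=cloud(s)
m1=(abs(w[...,0]-.6137)<.03)&(abs(w[...,1]-.0541)<.02)&(w[...,2]>.05)&(w[...,2]<.07)&masks(s["color"])["red"];print("red plate z",np.median(w[m1][:,2]),"rib",np.percentile(w[(abs(w[...,0]-.6137)<.02)&(abs(w[...,1]-.0541)<.01)][:,2],90))
m=masks(s["color"])["white"]&(abs(w[...,0]-.432)<.06)&(abs(w[...,1]-.247)<.06)&(abs(w[...,2]-.046)<.006);print(m.sum(),cv2.minAreaRect(np.float32(w[m][:,:2]*1000)))
m=masks(s["color"])["white"]&(abs(w[...,0]-.432)<.06)&(abs(w[...,1]-.247)<.06)&(w[...,2]>.07)&(w[...,2]<.08);print(m.sum(),np.median(w[m],0))
print("white",ears(s,"white",(.36,.51,.2,.31)))
cv2.imwrite("pics/g8.png",cv2.resize(s["color"][80:230,170:350],(720,600),interpolation=cv2.INTER_CUBIC))
E
```

```text
[0.43206392 0.24753687 0.19986126] [-1.79993734e+02  4.24011056e-02 -1.72215887e+02]
red plate z 0.057030071779290425 rib 0.08422694470837282
136 ((433.0021057128906, 246.31546020507812), (86.54450225830078, 45.61796188354492), 7.986968040466309)
22 [0.43107772 0.24706465 0.07347836]
white (array([nan, nan]), np.float64(nan), 169, 0, 0)
```

View pics/g8.png

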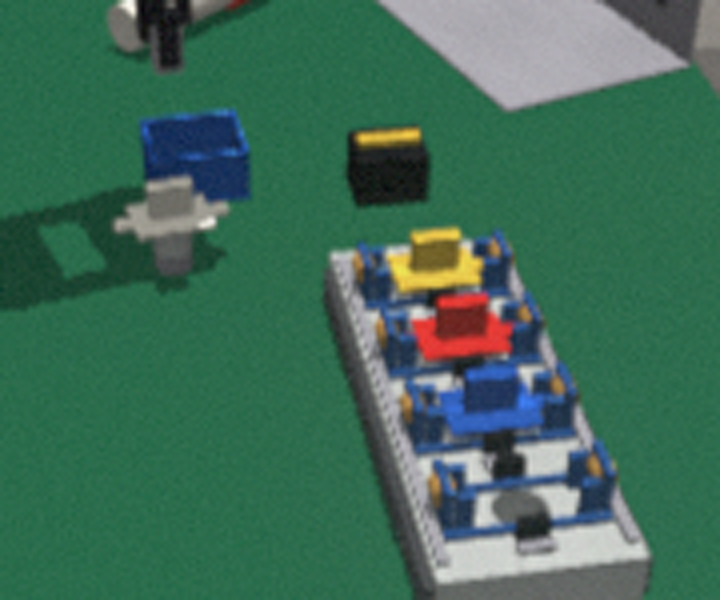

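The picture shows yellow, red and blue seated (red at 57.0 mm), bracket 4 empty, and white (168,220) directly under the gripper. I'm grasping it.

>>> move_arm(
  rows=[
    {"linear": [-0.5,0,30],"spin": 0,"gripper": 44},
    {"linear": [0,0,35],"spin": 0,"gripper": 44},
    {"linear": [0,0,30],"spin": 0,"gripper": 44},
    {"linear": [0,0,15],"spin": 0,"gripper": 44},
    {"linear": [0,0,10],"spin": 0,"gripper": 44},
    {"linear": [0,0,7],"spin": 0,"gripper": 44},
    {"linear": [0,0,0],"spin": 0,"gripper": 44},
    {"linear": [0,0,0],"spin": 0,"gripper": 44},
  ],
)

```text
time_s: 41.25
tool_pos: [0.4329, 0.2472, 0.073]
tcp_rot: [180.0, 0.0, -172.2]
force: [0.3, 0.1, 0.3]
opening: 0.516
finger_force: 0.0
```

>>> move_arm(
  rows=[
    {"linear": [0,0,0],"spin": 0,"gripper": 4},
    {"linear": [0,0,0],"spin": 0,"gripper": 4},
    {"linear": [0,0,0],"spin": 0,"gripper": 4},
    {"linear": [0,0,0],"spin": 0,"gripper": 4},
    {"linear": [0,0,0],"spin": 0,"gripper": 4},
    {"linear": [0,0,0],"spin": 0,"gripper": 4},
    {"linear": [0,0,0],"spin": 0,"gripper": 4},
  ],
)

```text
time_s: 41.83
tool_pos: [0.4327, 0.2477, 0.0735]
tcp_rot: [180.0, 0.1, -172.1]
force: [-0.3, -1.1, 5.2]
opening: 0.124
finger_force: 71.6
```

>>> move_arm(
  rows=[
    {"linear": [0,0,-15],"spin": 0,"gripper": 4},
    {"linear": [0,0,-30],"spin": 0,"gripper": 4},
    {"linear": [0,0,-35],"spin": 0,"gripper": 4},
    {"linear": [0,0,-25],"spin": 0,"gripper": 4},
    {"linear": [0,0,0],"spin": 7,"gripper": 4},
    {"linear": [0,0,0],"spin": 0,"gripper": 4},
    {"linear": [0,0,0],"spin": 0,"gripper": 4},
  ],
)

```text
time_s: 42.42
tool_pos: [0.4318, 0.2475, 0.1773]
tcp_rot: [-180.0, -0.1, -178.9]
force: [-0.4, 1.0, -1.2]
opening: 0.122
finger_force: 70.6
```

>>> move_arm(
  rows=[
    {"linear": [-17.7,-35.7,0],"spin": 0,"gripper": 4},
    {"linear": [-17.7,-35.7,0],"spin": 0,"gripper": 4},
    {"linear": [-17.7,-35.7,0],"spin": 0,"gripper": 4},
    {"linear": [-17.7,-35.7,0],"spin": 0,"gripper": 4},
    {"linear": [-17.7,-35.7,0],"spin": 0,"gripper": 4},
    {"linear": [-17.7,-35.7,0],"spin": 0,"gripper": 4},
    {"linear": [-17.7,-35.7,0],"spin": 0,"gripper": 4},
    {"linear": [-17.7,-35.7,0],"spin": 0,"gripper": 4},
    {"linear": [-17.7,-35.7,0],"spin": 0,"gripper": 4},
    {"linear": [-17.7,-35.7,0],"spin": 0,"gripper": 4},
  ],
)

```text
time_s: 43.25
tool_pos: [0.615, -0.1084, 0.1762]
tcp_rot: [179.9, -0.2, -178.9]
force: [1.0, 0.0, -0.7]
opening: 0.118
finger_force: 70.6
```

>>> move_arm(
  rows=[
    {"linear": [0,0,0],"spin": 0,"gripper": 4},
    {"linear": [0,0,10],"spin": 0,"gripper": 4},
    {"linear": [0,0,0],"spin": 0,"gripper": 4},
    {"linear": [0,0,0],"spin": 0,"gripper": 4},
  ],
)

```text
time_s: 43.58
tool_pos: [0.614, -0.1052, 0.1662]
tcp_rot: [179.9, -0.2, -179.0]
force: [1.0, -0.2, -1.6]
opening: 0.124
finger_force: 70.5
```

>>> move_arm(
  rows=[
    {"linear": [-1,-0.7,15],"spin": 0,"gripper": 4},
    {"linear": [0,0,15],"spin": 0,"gripper": 4},
    {"linear": [0,0,10],"spin": 0,"gripper": 4},
    {"linear": [0,0,7],"spin": 0,"gripper": 4},
    {"linear": [0,0,0],"spin": 0,"gripper": 4},
    {"linear": [0,0,0],"spin": 0,"gripper": 4},
  ],
)

```text
time_s: 44.08
tool_pos: [0.616, -0.1069, 0.121]
tcp_rot: [180.0, -0.0, -179.0]
force: [0.0, 0.1, -1.4]
opening: 0.126
finger_force: 70.6
```

>>> move_arm(
  rows=[
    {"linear": [0,0,3],"spin": 0,"gripper": 4},
    {"linear": [0,0,2],"spin": 0,"gripper": 4},
    {"linear": [0,0,0],"spin": 0,"gripper": 4},
  ],
)

```text
time_s: 44.33
tool_pos: [0.6159, -0.1072, 0.1158]
tcp_rot: [180.0, 0.0, -179.1]
force: [0.7, 0.5, -1.2]
opening: 0.121
finger_force: 70.6
```

>>> move_arm(
  rows=[
    {"linear": [0,0,3],"spin": 0,"gripper": 4},
    {"linear": [0,0,0],"spin": 0,"gripper": 4},
  ],
)

```text
time_s: 44.5
tool_pos: [0.6158, -0.1071, 0.1125]
tcp_rot: [180.0, -0.0, -179.1]
force: [-1.1, -0.0, -1.1]
opening: 0.123
finger_force: 70.6
```

>>> move_arm(
  rows=[
    {"linear": [0,0,3],"spin": 0,"gripper": 4},
    {"linear": [0,0,0],"spin": 0,"gripper": 4},
  ],
)

```text
time_s: 44.67
tool_pos: [0.6158, -0.1072, 0.1093]
tcp_rot: [180.0, -0.0, -179.1]
force: [-0.5, 1.2, -1.5]
opening: 0.12
finger_force: 70.6
```

>>> move_arm(
  rows=[
    {"linear": [0,0.8,3],"spin": 0,"gripper": 4},
    {"linear": [0,0,3],"spin": 0,"gripper": 4},
    {"linear": [0,0,0],"spin": 0,"gripper": 4},
  ],
)

```text
time_s: 44.92
tool_pos: [0.6156, -0.1064, 0.103]
tcp_rot: [180.0, -0.1, -179.1]
force: [0.6, -0.8, -0.3]
opening: 0.12
finger_force: 70.6
```

>>> move_arm(
  rows=[
    {"linear": [0,0,2],"spin": 0,"gripper": 4},
    {"linear": [0,0,2],"spin": 0,"gripper": 4},
    {"linear": [0,0,0],"spin": 0,"gripper": 4},
  ],
)

```text
time_s: 45.17
tool_pos: [0.6156, -0.1065, 0.0996]
tcp_rot: [-180.0, -0.0, -179.1]
force: [-2.3, -1.4, 0.8]
opening: 0.124
finger_force: 70.8
```

>>> move_arm(
  rows=[
    {"linear": [0,0,2],"spin": 0,"gripper": 4},
    {"linear": [0,0,2],"spin": 0,"gripper": 4},
    {"linear": [0,0,0],"spin": 0,"gripper": 4},
  ],
)

```text
time_s: 45.42
tool_pos: [0.6159, -0.1065, 0.0956]
tcp_rot: [-180.0, -0.0, -179.1]
force: [-0.9, -0.6, -0.3]
opening: 0.124
finger_force: 70.9
```

>>> move_arm(
  rows=[
    {"linear": [0,0,2],"spin": 0,"gripper": 4},
    {"linear": [0,0,2],"spin": 0,"gripper": 4},
    {"linear": [0,0,0],"spin": 0,"gripper": 4},
  ],
)

```text
time_s: 45.67
tool_pos: [0.6157, -0.1064, 0.0913]
tcp_rot: [180.0, -0.0, -179.1]
force: [-1.0, -0.8, -2.1]
opening: 0.119
finger_force: 70.7
```

>>> move_arm(
  rows=[
    {"linear": [0,0,2],"spin": 0,"gripper": 4},
    {"linear": [0,0,2],"spin": 0,"gripper": 4},
    {"linear": [0,0,0],"spin": 0,"gripper": 4},
  ],
)

```text
time_s: 45.92
tool_pos: [0.6156, -0.1063, 0.087]
tcp_rot: [180.0, -0.1, -179.1]
force: [-1.4, -0.7, -4.1]
opening: 0.119
finger_force: 70.4
```

>>> move_arm(
  rows=[
    {"linear": [0,0,2],"spin": 0,"gripper": 4},
    {"linear": [0,0,0],"spin": 0,"gripper": 4},
  ],
)

```text
time_s: 46.08
tool_pos: [0.6156, -0.1063, 0.0851]
tcp_rot: [180.0, -0.1, -179.1]
force: [-0.2, 0.5, -3.7]
opening: 0.125
finger_force: 70.4
```

>>> move_arm(
  rows=[
    {"linear": [0,0,1],"spin": 0,"gripper": 4},
    {"linear": [0,0,0],"spin": 0,"gripper": 4},
  ],
)

```text
time_s: 46.25
tool_pos: [0.616, -0.1064, 0.0847]
tcp_rot: [180.0, 0.0, -179.1]
force: [-1.4, 0.2, -2.5]
opening: 0.126
finger_force: 70.6
```

>>> move_arm(
  rows=[
    {"linear": [0,0,1],"spin": 0,"gripper": 4},
    {"linear": [0,0,0],"spin": 0,"gripper": 4},
  ],
)

```text
time_s: 46.42
tool_pos: [0.6161, -0.1064, 0.0845]
tcp_rot: [-180.0, 0.0, -179.1]
force: [-2.6, 0.9, 4.6]
opening: 0.124
finger_force: 71.3
```

>>> move_arm(
  rows=[
    {"linear": [0,0,1],"spin": 0,"gripper": 4},
    {"linear": [0,0,0],"spin": 0,"gripper": 4},
  ],
)

```text
time_s: 46.58
tool_pos: [0.6162, -0.1064, 0.0845]
tcp_rot: [-180.0, 0.1, -179.1]
force: [-4.3, 2.0, 10.4]
opening: 0.124
finger_force: 72.4
```

>>> move_arm(
  rows=[
    {"linear": [0,0,-1.5],"spin": 0,"gripper": 4},
    {"linear": [0,0,0],"spin": 0,"gripper": 20},
    {"linear": [0,0,0],"spin": 0,"gripper": 34},
    {"linear": [0,0,0],"spin": 0,"gripper": 34},
    {"linear": [0,0,0],"spin": 0,"gripper": 34},
    {"linear": [0,0,-15],"spin": 0,"gripper": 34},
    {"linear": [0,0,-30],"spin": 0,"gripper": 34},
    {"linear": [0,0,-35],"spin": 0,"gripper": 34},
    {"linear": [0,0,-35],"spin": 0,"gripper": 34},
    {"linear": [0,0,0],"spin": 0,"gripper": 34},
  ],
)

```text
time_s: 47.42
tool_pos: [0.6181, -0.1071, 0.2067]
tcp_rot: [-179.7, 0.7, -179.1]
force: [1.5, 0.5, 0.5]
opening: 0.397
finger_force: 0.0
```

>>> move_arm(
  rows=[
    {"linear": [38,0,0],"spin": 0,"gripper": 34},
    {"linear": [38,0,0],"spin": 0,"gripper": 34},
    {"linear": [38,0,0],"spin": 0,"gripper": 34},
    {"linear": [38,0,0],"spin": 0,"gripper": 34},
    {"linear": [38,0,0],"spin": 0,"gripper": 34},
    {"linear": [0,0,0],"spin": 0,"gripper": 34},
    {"linear": [0,0,0],"spin": 0,"gripper": 34},
  ],
)

```text
time_s: 48.0
tool_pos: [0.425, -0.1095, 0.1997]
tcp_rot: [-180.0, 0.0, -179.2]
force: [0.5, -0.9, 0.9]
opening: 0.396
finger_force: 0.0
```

```bash
python3 - <<'E'
from meas import *
S={n:snapshot(n) for n in("side","top")}
for n,s in S.items():
    w=cloud(s)
    for c,x,y in(("yellow",.6125,.1347),("red",.6139,.0541),("blue",.6163,-.0262),("white",.6161,-.1064)):
        g=(abs(w[...,0]-x)<.028)&(abs(w[...,1]-y)<.02)
        f=g&(w[...,2]>.048)&(w[...,2]<.066)&masks(s["color"])[c];P=w[f];A=np.c_[P[:,:2],np.ones(len(P))]
        co=np.linalg.lstsq(A,P[:,2],rcond=None)[0]
        print(n,c,"plate z",np.median(P[:,2]).round(4),"tilt deg",np.degrees(co[:2]).round(1),"rib",np.percentile(w[g&(abs(w[...,1]-y)<.01)][:,2],95).round(4))
cv2.imwrite("pics/end.png",cv2.resize(S["side"]["color"][120:345,190:390],(533,600),interpolation=cv2.INTER_CUBIC))
E
```

```text
side yellow plate z 0.0571 tilt deg [ 0.2 -2.2] rib 0.0851
side red plate z 0.0569 tilt deg [-0.1 -1.9] rib 0.0849
side blue plate z 0.0569 tilt deg [-0.5 -1. ] rib 0.085
side white plate z 0.0569 tilt deg [0.4 0.6] rib 0.0854
top yellow plate z 0.0578 tilt deg [0.5 0.8] rib 0.0872
top red plate z 0.058 tilt deg [-0.1 -0.4] rib 0.0875
top blue plate z 0.0579 tilt deg [0.3 0.2] rib 0.0871
top white plate z 0.0573 tilt deg [-0.1 -0.8] rib 0.0879
```

View pics/end.png

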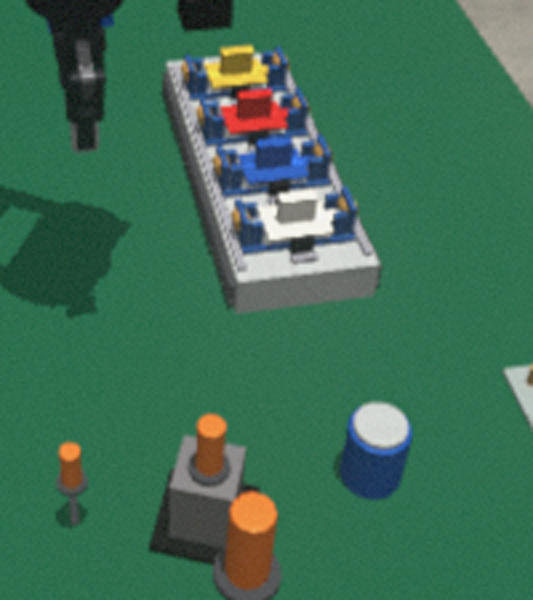

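The last picture shows all four plates level at 57 mm, the rod upright in its stand (210,440), and the gripper clear.

```bash
python3 -c "
from bench import *
print(finish_job())"
```

```text
the job is handed in; nothing more can be done
None
```

The job is handed in: I probed the holes left to right at 15, 8, 22 and 29 mm and put the rod back upright in its stand, then clipped in the yellow, red, blue and white plates, all level with tops at about 57 mm.

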